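# Open the clamp socket of a carving block

## Robot

A 6-joint arm with a two-finger parallel gripper is mounted at the origin on the work surface. World frame = base frame: x ahead of the robot, y to its left, z up, the work surface at z = 0. Lengths are in m, angles in rad, forces in N, time in s.
With the tool pointing down it reaches from about 0.225 to 0.875 m from the base axis. Payload 3.4 kg.
Tool frame: the origin (TCP) lies between the finger pads; the fingertips stand 8 mm ahead of it and the grasp point (between the pads) lies 11 mm behind it; z points along the fingers, y is the line along which they close (so a half turn about z gives the same grasp; the last joint's range is limited). The gripper opens to 85 mm and grips with 20 to 120 N. Pads are 22 mm wide; open, the fingers measure 114 mm over their backs; the gripper's body (76 mm by 85 mm) begins 54 mm behind the grasp point. The pads swing forward as they close: fully open they stand 13 mm farther back than shut.
Start: joints at [1.08, 0.276, 1.505, -0, 1.361, -0.121], TCP at [0.208, 0.536, 0.239] pointing down, gripper open.
Joint ranges: [-2.89, 2.89], [-0.75, 2.08], [0.22, 2.7], [-1.18, 4.32], [0.11, 2.71], [-2.7, 2.7]. Speed limits (rad/s): [2.57, 2.57, 3.14, 3.14, 3.14, 3.14].

## Interface

Orientations are given as a unit quaternion [w, x, y, z].
In Python, from rig import manip, optics, finder gives the robot as it stands.
- The arm moves only by the tool servo_tool, never from a script. Its argument "increments" is a list of rows, each a list of 7 numbers: the shift along the tool's x, y, z in cm, then the turn, a rotation vector about the tool's x, y, z in degrees, then the closure, from -1 (fully open) to 1 (shut). In form: [[x, y, z, rx, ry, rz, gripper], ...]. A call has exactly 5 rows; each row shifts and turns the commanded pose from where the row before left it, along the tool's axes as they then stand; what a row does not reach is not made up. A row lasts 1/10 s, in which the tool goes at most 50 mm and 8.59 degrees, less where a joint would pass 70% of its speed; a pose out of reach is approached as far as the arm can. A call is refused whole if a number of a shift passes 5 or a number of a turn 8.59, either way. A call with a gripper value outside its range is refused whole. The fingers move at their own pace and stop on an object; "squeeze" is the grip in N (left out, the last holds). Time passes only in rows, so rows that do not move let the fingers close, or fill a call up. It gives the time, the measured TCP pose, the force, the opening and the grip force at its end, in the units of the state.
- manip.get_state(): the state, without advancing time (a new reading comes with each control period).
- optics.get_image(name): name is "scene" or "side" or "wrist"; returns the picture (480x640x3 uint8, red, green, blue); there is no depth.
- optics.get_calibration(name): a dict with "fov_y" (degrees; the focal length in pixels is half the picture's height over the tangent of half this angle, whatever the lens; pixels are square), "cx", "cy" (the principal point, pixels), "world_to_cam" (4x4, takes a point from world to camera coordinates). Camera axes: x right, y down, z forward; pixel columns grow to the right and rows downward; lengths in m; the calibration is good to about 2 mm. The wrist camera is an equidistant fisheye: a pixel r from the principal point sees the ray r / f radians off the axis. A picture is of the moment at which its call begins: read the wrist's pose just before it. get_calibration takes no time and is no camera call; for the wrist camera it gives the pose at the moment of the call.
- manip.sign_off(): hands the job in; it is judged then, once.
Trained networks look in the newest picture that a camera, given by its name, has taken for a name from the list of things; names that differ only in an ending like _2 or _b are one class to them, and where a whole thing is asked for, a point or a joint stands for the part that bears it (a point fixed in the world has none). Each returns a list of dicts, best first, with "p" (0 to 1); they miss things now and then, are a little off and sometimes report something else, mostly with a low value. They report only what shows in the picture. A call takes as long as a camera call.
- finder.silhouettes(label, camera): "region" (480x640 bool, what is visible of it) and "box" ([centre column, centre row, width, height] in pixels, round what is visible of it).
- finder.tip_of(label, camera): "at" ([column, row] in pixels: a listed point, or the origin of a listed thing).
The state is a dict: "clock": time; "qpos": joint angles; "qd": joint speeds; "effort": joint torques, N m; "position": TCP position; "ee_rot": TCP orientation; "contact_force": force on the tool from outside, world axes, zero at the start; "moment": the same for the moment, N m; "width": finger opening in m; "gripper_force": force on a finger pad.
Only numpy, scipy, OpenCV 4.12 (cv2) and the standard library are available. Lean on these libraries where they do the work, as an engineer would, in place of code of your own. Each camera call takes 0.05 s, during which the arm holds its last target. There are 200 camera calls.

## Task

Open up the clamp socket of the carving block: first clear its top, with every wooden offcut into the slatted wooden crate and every steel bench dog into the low steel tray, so that nothing falls into the hole. Then take the puller rod out of its rest, screw it fully home into the tapped plug (a little less than a quarter turn clockwise, until its collar sits on the plug), draw the plug straight up out of the block, and set it down gently in the steel tray, standing upright with the rod still screwed in. Never tip the plug over, and leave the carver's other things where they lie.

Things in the scene. Friction and masses are not known exactly. Their poses are not given: they have to be found in the camera images.
- block: fixed slab of brown wood 280 x 280 x 60 mm lying on the bench; origin at the centre of its underside, z up. In the middle of its top is a square socket 62.5 mm wide and 45 mm deep, filled by the plug. The litter lies on its top, 60 mm above the bench; some pieces may lie over the plug.
- plug_top (a point): the plug, a square aluminium block 60 x 60 x 45 mm (about 0.4 kg) that fills the socket flush with the slab's top and cannot be gripped itself; point at the centre of its top face, x and y along its sides, z up. Sprung pads hold it (8 N over its weight to draw it); free once raised 45 mm. Its top has a square recess 40 mm wide and 4 mm deep; in its floor a slot 12 mm (x) by 40 mm (y), chamfered to 18 mm (x).
- plug_thread (a point): point on the plug's axis, 14.5 mm below its top, where the rod's pin meets the coarse right-hand thread: lowered through the slot, pin along y, it stops with the collar 4 to 5 mm above the plug. Then turn the rod clockwise (from above) 1.3 to 1.5 rad while it sinks evenly by those 4 to 5 mm, until the collar sits on the plug. Stops: anticlockwise, and at 1.6 rad. Play when pulled: 1.5 mm.
- rod_grip (a point): the puller rod, 128 mm tall, 0.18 kg, upright in its rest (z up); point at the centre of its dark wooden handle, 18 mm thick (x), 56 mm long (y), 28 mm high, grasped from above across its thickness. Below: a steel shaft of 8 mm diameter and, 109.5 mm below this point, a cross pin along y, 7 mm thick and 34 mm long, both ends alike; the rod's tip is 4.5 mm below the pin's centre line.
- rod_collar (a point): centre of the underside of the rod's round collar (48 mm diameter, 6 mm thick), on the rod's axis, 90.5 mm below the handle's centre and 19 mm above the pin's centre line; it rests on the plug's top when screwed home. Below it a boss 36 mm wide, tapering to 33 mm, 3.5 mm high, stands on the rest at the start and drops into the plug's recess.
- rest: fixed dark wooden block 70 x 70 x 40 mm in which the rod stands, to the left or the right; origin at the centre of its underside. A slot 15 mm (x) by 43 mm (y) in its top holds the rod's foot; the rod lifts straight up out of it by 20 mm.
- crate: fixed slatted plywood crate for the offcuts, 200 (x) x 220 (y) x 90 mm high outside, walls 6 mm, to the left or the right; origin at the centre of its underside.
- tray: fixed low open tray of dark steel for the bench dogs and the plug, 200 (x) x 220 (y) x 28 mm high outside, walls and floor 5 mm, on the side where the crate is not; origin at the centre of its underside.
- offcut0_mid (a point): stepped wooden offcut 50 (x) x 28 (y) x 22 mm with an 8 mm step on one end; point at its centre, 13 mm above its underside. Grasp across y. May be absent, like the other litter.
- offcut1_mid (a point): L-shaped wooden offcut 26 mm high: a leg 56 (x) x 24 (y) mm with a foot to +y at its +x end, 14 mm wide and 20 mm out; point on the leg's centre line, 8 mm towards -x from its middle, 13 mm above its underside. Grasp across y here, clear of the foot.
- offcut2_mid (a point): moulding offcut of wood 52 (x) x 32 (y) x 18 mm with a narrower ridge 8 mm high on top; point at its centre, 12 mm above its underside. Grasp across y.
- offcut3_mid (a point): notched wooden offcut 54 (x) x 30 (y) x 18 mm with an 8 mm high rim at each end; point at its centre, 12 mm above its underside. Grasp across y.
- dog0_mid (a point): steel bench dog, 70 mm long (x), shank 20 x 20 mm, lying flat, with a T head 18 mm long and 36 mm wide (y) at its +x end, 0.16 kg; point on the shank, 10 mm towards -x from its middle, 10 mm above its underside. Grasp across y here.
- dog1_mid (a point): a second steel bench dog, the same as dog0.

How it is judged:
On the way, in this order (a step that is already met when the one before it is completed fails the run):
1. with the plug still seated, all the offcuts are in the crate and all the bench dogs in the tray (x of offcut0_mid in the frame of crate between -0.1 and 0.1 m and y of offcut0_mid in the frame of crate between -0.11 and 0.11 m and z of offcut0_mid in the frame of crate between 0 and 0.085 m and x of offcut1_mid in the frame of crate between -0.1 and 0.1 m and y of offcut1_mid in the frame of crate between -0.11 and 0.11 m and z of offcut1_mid in the frame of crate between 0 and 0.085 m and x of offcut2_mid in the frame of crate between -0.1 and 0.1 m and y of offcut2_mid in the frame of crate between -0.11 and 0.11 m and z of offcut2_mid in the frame of crate between 0 and 0.085 m and x of offcut3_mid in the frame of crate between -0.1 and 0.1 m and y of offcut3_mid in the frame of crate between -0.11 and 0.11 m and z of offcut3_mid in the frame of crate between 0 and 0.085 m and x of dog0_mid in the frame of tray between -0.1 and 0.1 m and y of dog0_mid in the frame of tray between -0.11 and 0.11 m and z of dog0_mid in the frame of tray between 0 and 0.05 m and x of dog1_mid in the frame of tray between -0.1 and 0.1 m and y of dog1_mid in the frame of tray between -0.11 and 0.11 m and z of dog1_mid in the frame of tray between 0 and 0.05 m and z of plug_top in the frame of block below 0.064 m), for 0.2 s.
2. the rod is screwed fully home in the plug while the plug is still in its socket (distance between rod_collar and plug_top below 0.005 m and angle between the y axis of rod_grip and the x axis of plug_top, either way round below 0.45 rad and angle between the z axis of rod_grip and the z axis of plug_top, either way round below 0.15 rad and z of plug_top in the frame of block below 0.064 m), for 0.1 s.
3. the plug is drawn straight up, clear of the block, on the rod (angle between the y axis of rod_grip and the x axis of plug_top, either way round below 0.45 rad and angle between the z axis of rod_grip and the z axis of plug_top, either way round below 0.25 rad and distance between rod_collar and plug_top below 0.009 m and z of plug_top in the frame of block above 0.108 m and angle between plug_top's own z axis and vertical below 0.25 rad), for 0.1 s.
At the end, for the whole second after the job is handed in: Every offcut lies in the crate and every bench dog in the tray; the plug stands upright (within 0.1 rad) on the tray's floor, at rest, with the rod still screwed home in it (collar within 5 mm of the plug's top, turned to within 0.45 rad of a quarter turn from the slot) (x of offcut0_mid in the frame of crate between -0.1 and 0.1 m and y of offcut0_mid in the frame of crate between -0.11 and 0.11 m and z of offcut0_mid in the frame of crate between 0 and 0.085 m and x of offcut1_mid in the frame of crate between -0.1 and 0.1 m and y of offcut1_mid in the frame of crate between -0.11 and 0.11 m and z of offcut1_mid in the frame of crate between 0 and 0.085 m and x of offcut2_mid in the frame of crate between -0.1 and 0.1 m and y of offcut2_mid in the frame of crate between -0.11 and 0.11 m and z of offcut2_mid in the frame of crate between 0 and 0.085 m and x of offcut3_mid in the frame of crate between -0.1 and 0.1 m and y of offcut3_mid in the frame of crate between -0.11 and 0.11 m and z of offcut3_mid in the frame of crate between 0 and 0.085 m and x of dog0_mid in the frame of tray between -0.1 and 0.1 m and y of dog0_mid in the frame of tray between -0.11 and 0.11 m and z of dog0_mid in the frame of tray between 0 and 0.05 m and x of dog1_mid in the frame of tray between -0.1 and 0.1 m and y of dog1_mid in the frame of tray between -0.11 and 0.11 m and z of dog1_mid in the frame of tray between 0 and 0.05 m and distance between rod_collar and plug_top below 0.005 m and angle between the y axis of rod_grip and the x axis of plug_top, either way round below 0.45 rad and angle between the z axis of rod_grip and the z axis of plug_top, either way round below 0.15 rad and x of plug_top in the frame of tray between -0.075 and 0.075 m and y of plug_top in the frame of tray between -0.085 and 0.085 m and z of plug_top in the frame of tray below 0.055 m and angle between plug_top's own z axis and vertical below 0.1 rad and linear speed of each of plug, rod below 0.02 m/s); the robot touches nothing.
It fails at once if the plug is tipped over (angle between plug_top's own z axis and vertical above 0.5 rad).
It fails at once if the plug is dropped or slammed into the tray (contact force between plug and tray above 120 N).
It fails at once if one of the carver's other things is moved by more than 4 cm (distance of any of mallet, gouge0, gouge1, brush, mug, jar, tape from where it was at the start of the episode above 0.04 m).
Of offcut0, offcut1, offcut2, offcut3, dog0, dog1 only 4 to 6 are there at a start; the rules pass over those that are not, and their reading is None.
At some moment in a run one of offcut0, offcut1, offcut2, offcut3, dog0, dog1 may be knocked a few centimetres aside while the robot is not near it.
It also fails if it takes over 200 s, if anything falls off the work surface, if the arm or the gripper's body presses on something with over 40 N, if the wrist force passes 120 N, or if a joint passes its speed limit or range.

## Working session

There is one attempt and no reset: what is moved stays moved. The work goes in short steps, Python scripts to look and compute and a tool call to move; the robot and the scene stay as the last step left them, time stands still between calls to the robot, and variables do not carry over. Pictures are saved under pics/ and viewed, at most 14 in all, crops included, and the job is handed in when it is done.

Besides the shell and the picture viewer there is one more tool, called after "Request:" as name([rows], argument=value, ...), one row to a line, values as JSON. servo_tool: Moves the arm, as the interface text tells. Its arguments: {"type":"object","properties":{"increments":{"type":"array","items":{"type":"array","items":{"type":"number"}}},"squeeze":{"type":"number"}},"required":["increments"]}

```bash
ls; mkdir -p pics
python3 - <<'E'
from rig import manip, optics, finder
import cv2
s=manip.get_state();print(s)
for c in ["scene","side","wrist"]:
    im=optics.get_image(c);cv2.imwrite(f"pics/{c}0.png",im[...,::-1]);k=optics.get_calibration(c);print(c,k)
E
```

```text
pics
{'clock': 0.0, 'qpos': array([ 1.08001277e+00,  2.76606259e-01,  1.50614834e+00, -7.96872524e-06,
        1.36068078e+00, -1.21016381e-01]), 'qd': array([-0.00077272, -0.00125326,  0.00066136, -0.0010724 ,  0.00061537,
       -0.00069815]), 'effort': array([ 3.32139462e-03, -4.16768646e+01, -2.45804179e+01,  3.46433444e-04,
        1.10605900e-02,  2.59667253e-06]), 'position': array([0.20757636, 0.53567346, 0.23842721]), 'ee_rot': array([-2.73754928e-04,  1.83831207e-01,  9.82957394e-01, -8.79763820e-04]), 'contact_force': array([-0.20542062,  0.49614928,  0.0589591 ]), 'moment': array([ 0.00437592,  0.00435135, -0.01351545]), 'gripper_force': 0.0, 'width': 0.08538336238002595}
scene {'fov_y': 45.19217210712861, 'cx': 334.6708707369231, 'cy': 236.2874732831625, 'world_to_cam': array([[-0.07660808,  0.99696288, -0.01400775,  0.04868911],
       [ 0.56435004,  0.03177495, -0.82492386, -0.19566189],
       [-0.82197337, -0.07110111, -0.56507026,  1.69789631],
       [ 0.        ,  0.        ,  0.        ,  1.        ]])}
side {'fov_y': 49.084845900680385, 'cx': 325.3315205784611, 'cy': 239.8647766933741, 'world_to_cam': array([[ 0.996812  , -0.07908291,  0.01057028, -0.52125724],
       [-0.032269  , -0.5207639 , -0.85309066,  0.09281852],
       [ 0.07296951,  0.85002992, -0.52165563,  1.20422246],
       [ 0.        ,  0.        ,  0.        ,  1.        ]])}
wrist {'fov_y': 65.70646984690485, 'cx': 324.67865200696275, 'cy': 244.1766051788181, 'world_to_cam': array([[ 0.36254927,  0.93196262, -0.00192152, -0.57351673],
       [ 0.885327  , -0.3437617 ,  0.31308785, -0.04102286],
       [ 0.29112563, -0.11521095, -0.94972223,  0.38151737],
       [ 0.        ,  0.        ,  0.        ,  1.        ]])}
```

View pics/scene0.png

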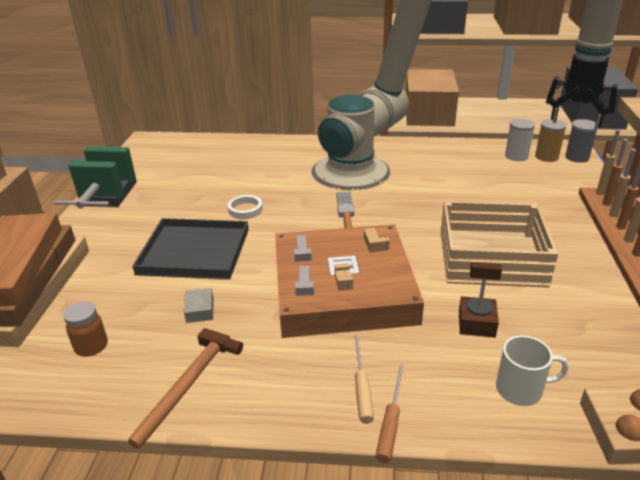

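View pics/side0.png

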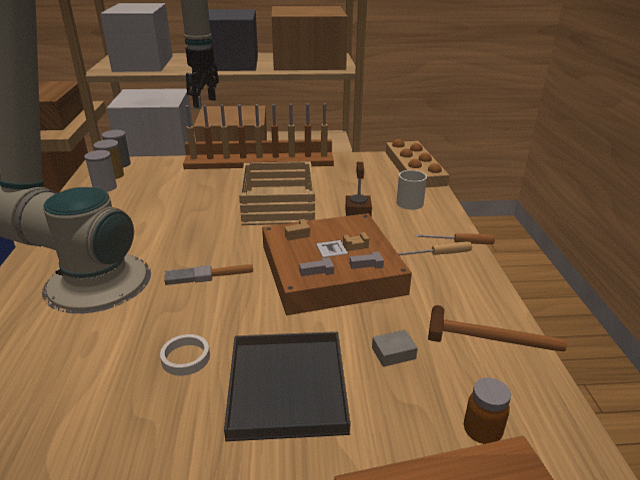

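```bash
cat > h.py <<'E'
import numpy as np, cv2
from rig import manip, optics, finder
from scipy.spatial.transform import Rotation as R
def ray(cam,px,k=None):
    k=k or optics.get_calibration(cam); f=240/np.tan(np.radians(k['fov_y'])/2)
    d=np.array([(px[0]-k['cx'])/f,(px[1]-k['cy'])/f,1.])
    if cam=='wrist':
        r=np.hypot(*d[:2]); d=np.array([d[0]/r*np.sin(r),d[1]/r*np.sin(r),np.cos(r)]) if r>1e-9 else np.array([0,0,1.])
    T=np.asarray(k['world_to_cam']); return -T[:3,:3].T@T[:3,3], T[:3,:3].T@d
def at_z(cam,px,z,k=None):
    o,d=ray(cam,px,k); return o+d*(z-o[2])/d[2]
def proj(cam,P,k=None):
    k=k or optics.get_calibration(cam); f=240/np.tan(np.radians(k['fov_y'])/2)
    T=np.asarray(k['world_to_cam']); c=T[:3,:3]@np.asarray(P,float)+T[:3,3]
    if cam=='wrist':
        r=np.arctan2(np.hypot(c[0],c[1]),c[2]); n=np.hypot(c[0],c[1]); return np.array([k['cx']+f*r*c[0]/n,k['cy']+f*r*c[1]/n])
    return np.array([k['cx']+f*c[0]/c[2],k['cy']+f*c[1]/c[2]])
def tri(obs):
    A=np.zeros((3,3));b=np.zeros(3)
    for o,d in obs:
        d=d/np.linalg.norm(d);M=np.eye(3)-np.outer(d,d);A+=M;b+=M@o
    return np.linalg.solve(A,b)
E
python3 - <<'E'
from h import *
L={'block':0,'plug_top':.06,'rod_grip':None,'rod_collar':None,'rest':0,'crate':0,'tray':0,'offcut0_mid':.073,'offcut1_mid':.073,'offcut2_mid':.072,'offcut3_mid':.072,'dog0_mid':.07,'dog1_mid':.07}
for l,z in L.items():
    for c in ['scene','side']:
        r=finder.tip_of(l,c)[:3]
        print(l,c,[(round(x['p'],2),np.round(x['at']).tolist(),np.round(at_z(c,x['at'],z if z is not None else .13),3).tolist()) for x in r])
print(manip.get_state()['clock'])
E
```

```text
block scene [(0.55, [343.0, 285.0], [0.534, 0.01, 0.0])]
block side [(0.83, [332.0, 269.0], [0.541, 0.013, 0.0]), (0.45, [357.0, 202.0], [0.646, 0.35, 0.0])]
plug_top scene [(0.6, [341.0, 267.0], [0.547, 0.007, 0.06]), (0.59, [301.0, 246.0], [0.477, -0.086, 0.06]), (0.38, [342.0, 271.0], [0.563, 0.011, 0.06])]
plug_top side [(0.83, [333.0, 245.0], [0.543, 0.022, 0.06])]
rod_grip scene [(0.69, [486.0, 273.0], [0.641, 0.286, 0.13])]
rod_grip side [(0.68, [362.0, 172.0], [0.642, 0.279, 0.13])]
rod_collar scene [(0.79, [480.0, 306.0], [0.737, 0.262, 0.13])]
rod_collar side []
rest scene [(0.95, [473.0, 327.0], [0.649, 0.277, 0.0])]
rest side [(0.6, [361.0, 214.0], [0.646, 0.278, 0.0]), (0.31, [278.0, 203.0], [0.412, 0.359, 0.0])]
crate scene [(0.97, [490.0, 258.0], [0.417, 0.342, 0.0]), (0.33, [483.0, 271.0], [0.467, 0.32, 0.0])]
crate side [(0.76, [276.0, 206.0], [0.405, 0.345, 0.0])]
tray scene [(0.73, [193.0, 250.0], [0.423, -0.356, 0.0])]
tray side [(0.57, [288.0, 384.0], [0.429, -0.346, 0.0])]
offcut0_mid scene []
offcut0_mid side []
offcut1_mid scene [(0.85, [371.0, 240.0], [0.464, 0.069, 0.073])]
offcut1_mid side [(0.71, [293.0, 230.0], [0.451, 0.075, 0.073])]
offcut2_mid scene []
offcut2_mid side [(0.22, [359.0, 212.0], [0.622, 0.158, 0.072])]
offcut3_mid scene [(0.78, [344.0, 276.0], [0.592, 0.017, 0.072])]
offcut3_mid side [(0.85, [356.0, 241.0], [0.596, 0.018, 0.072])]
dog0_mid scene [(0.72, [306.0, 280.0], [0.608, -0.059, 0.07]), (0.46, [490.0, 256.0], [0.503, 0.32, 0.07])]
dog0_mid side [(0.71, [278.0, 201.0], [0.415, 0.235, 0.07]), (0.7, [362.0, 259.0], [0.599, -0.056, 0.07])]
dog1_mid scene [(0.64, [301.0, 245.0], [0.486, -0.084, 0.07])]
dog1_mid side [(0.75, [313.0, 268.0], [0.488, -0.084, 0.07]), (0.46, [328.0, 250.0], [0.528, -0.015, 0.07])]
1.45
```

Request:
servo_tool([
  [-3.6, -2.6, -0.4, 0, 0, 0, -1],
  [-3.6, -2.6, -0.4, 0, 0, 0, -1],
  [-3.6, -2.6, -0.4, 0, 0, 0, -1],
  [-3.6, -2.6, -0.4, 0, 0, 0, -1],
  [-3.6, -2.6, -0.4, 0, 0, 0, -1],
], squeeze=50)

```text
clock: 1.95
position: [0.3293, 0.3484, 0.2597]
ee_rot: [0.0, 0.184, 0.983, 0.0]
contact_force: [0.6, 0.1, -0.1]
width: 0.0854
gripper_force: 0.0
```

Request:
servo_tool([
  [-3.6, -2.6, -0.4, 0, 0, 0, -1],
  [-3.6, -2.6, -0.4, 0, 0, 0, -1],
  [-3.6, -2.6, -0.4, 0, 0, 0, -1],
  [-3.6, -2.6, -0.4, 0, 0, 0, -1],
  [-3.6, -2.6, -0.4, 0, 0, 0, -1],
])

```text
clock: 2.45
position: [0.4502, 0.162, 0.2798]
ee_rot: [0.0, 0.184, 0.983, 0.0]
contact_force: [0.9, 0.6, 0.5]
width: 0.0856
gripper_force: 0.0
```

Request:
servo_tool([
  [-3.6, -2.6, -0.4, 0, 0, 0, -1],
  [-3.6, -2.6, -0.4, 0, 0, 0, -1],
  [-3.6, -2.6, -0.4, 0, 0, 0, -1],
  [-3.1, -2.9, -0.4, 0, 0, 0, -1],
  [0, 0, 0, 0, 0, -7, -1],
])

```text
clock: 2.95
position: [0.5433, 0.0086, 0.2953]
ee_rot: [0.001, 0.125, 0.992, -0.001]
contact_force: [-0.4, 0.7, -0.1]
width: 0.0856
gripper_force: 0.0
```

Request:
servo_tool([
  [0, 0, 0, 0, 0, -7, -1],
  [0, 0, 0, 0, 0, -7.2, -1],
  [0, 0, 0, 0, 0, 0, -1],
  [0, 0, 0, 0, 0, 0, -1],
  [0, 0, 0, 0, 0, 0, -1],
])

```text
clock: 3.45
position: [0.5404, 0.0137, 0.2953]
ee_rot: [0.0, 0.001, 1.0, 0.0]
contact_force: [0.8, -0.5, 0.2]
width: 0.0855
gripper_force: 0.0
```

Run:
```python
from h import *
s=manip.get_state();print(s['clock'],s['position'],s['ee_rot'],s['qpos'])
k=optics.get_calibration('wrist'); im=optics.get_image('wrist');cv2.imwrite('pics/w1.png',im[...,::-1])
L={'plug_top':.06,'offcut0_mid':.073,'offcut1_mid':.073,'offcut2_mid':.072,'offcut3_mid':.072,'dog0_mid':.07,'dog1_mid':.07,'tray':0,'crate':0}
for l,z in L.items():
    r=finder.tip_of(l,'wrist')[:3]
    print(l,[(round(x['p'],2),np.round(x['at']).tolist(),np.round(at_z('wrist',x['at'],z,k),4).tolist()) for x in r])
    if l[:3] in('dog','off'):
        for x in finder.silhouettes(l,'wrist')[:2]:
            c=max(cv2.findContours(x['region'].astype(np.uint8),0,1)[0],key=cv2.contourArea)[:,0]
            P=np.array([at_z('wrist',q,z+.01,k)[:2] for q in c]); 
            (a,b),(w,h),t=cv2.minAreaRect((P*1000).astype(np.float32)); print('   sil',round(x['p'],2),np.round([a,b,w,h,t],1))
```

```text
3.45 [0.54041582 0.01373986 0.29534885] [5.92224448e-05 6.30182888e-04 9.99999799e-01 2.39102852e-05] [-1.03354000e-01  1.96908123e-01  1.47472328e+00  6.00197666e-05
  1.46984834e+00 -1.67289601e+00]
plug_top [(0.68, [322.0, 199.0], [0.5345, 0.0101, 0.06])]
offcut0_mid [(0.37, [323.0, 202.0], [0.5346, 0.0112, 0.073])]
offcut1_mid [(0.74, [384.0, 120.0], [0.4536, 0.0696, 0.073]), (0.55, [252.0, 259.0], [0.5941, -0.0629, 0.073])]
   sil 0.89 [458.4  79.   57.2  47.7  16.1]
offcut2_mid []
   sil 0.29 [ 431.4 -294.   204.6  173.8   89.3]
offcut3_mid [(0.68, [327.0, 258.0], [0.594, 0.0148, 0.072])]
   sil 0.67 [592.3  15.1  61.9  31.8  12.7]
dog0_mid [(0.61, [254.0, 260.0], [0.597, -0.0622, 0.07])]
   sil 0.89 [604.3 -58.6  75.9  39.8   1.2]
dog1_mid [(0.91, [227.0, 154.0], [0.4855, -0.083, 0.07])]
   sil 0.97 [495.9 -79.8  71.   40.9  11.8]
tray [(0.63, [58.0, 126.0], [0.4302, -0.3536, 0.0])]
crate [(0.63, [576.0, 108.0], [0.4126, 0.3476, 0.0])]
```

View pics/w1.png

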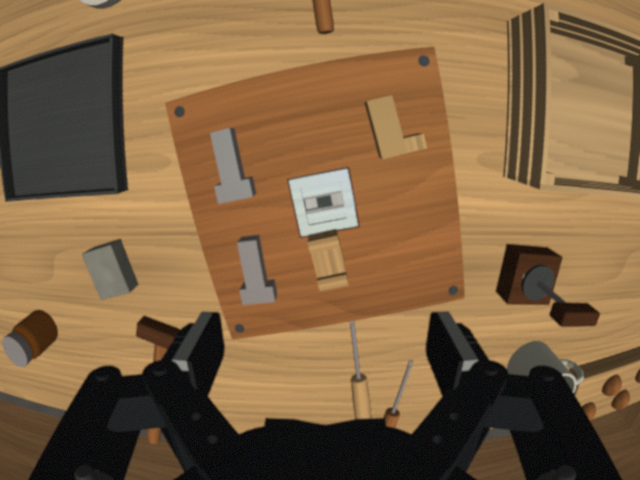

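```bash
cat >> h.py <<'E'
from scipy.optimize import minimize
def B(x0,x1,y0,y1,z0,z1): return np.array([[x,y,z] for x in(x0,x1) for y in(y0,y1) for z in(z0,z1)])/1000.
M={'dog':[B(-25,27,-10,10,0,20),B(27,45,-18,18,0,20)],
'offcut0':[B(-25,25,-14,14,0,22),B(9,25,-14,14,22,30)],
'offcut1':[B(-20,36,-12,12,0,26),B(22,36,12,32,0,26)],
'offcut3':[B(-27,27,-15,15,0,18),B(-27,-19,-15,15,18,26),B(19,27,-15,15,18,26)]}
def render(cam,parts,x,y,t,z0,k):
    im=np.zeros((960,1280),np.uint8);c,s=np.cos(t),np.sin(t)
    for b in parts:
        P=np.c_[x+c*b[:,0]-s*b[:,1],y+s*b[:,0]+c*b[:,1],z0+b[:,2]]
        q=np.array([proj(cam,p,k) for p in P])*2+.5
        cv2.fillConvexPoly(im,cv2.convexHull(np.round(q*16).astype(np.int32)),1,shift=4)
    return cv2.resize(im.astype(np.float32),(640,480),interpolation=cv2.INTER_AREA)
def fit(cam,model,region,x,y,z0,k,yaws):
    g=cv2.GaussianBlur(region.astype(np.float32),(0,0),1)
    def cost(v):
        r=cv2.GaussianBlur(render(cam,M[model],v[0]/1000,v[1]/1000,v[2]/20,z0,k),(0,0),1)
        return np.abs(r-g).sum()/g.sum()
    best=min((minimize(cost,[x*1000,y*1000,t*20],method='Nelder-Mead',options=dict(initial_simplex=np.array([[x*1000,y*1000,t*20]]*4)+np.r_[np.zeros((1,3)),np.eye(3)*[6,6,3]],xatol=.1,fatol=1e-3)) for t in yaws),key=lambda r:r.fun)
    return best.x[0],best.x[1],np.degrees(best.x[2]/20),best.fun
E
python3 - <<'E'
from h import *
k=optics.get_calibration('wrist')
from concurrent.futures import ProcessPoolExecutor
for n,m,x,y in [('offcut1_mid','offcut1',.455,.072),('offcut3_mid','offcut3',.593,.015),('dog0_mid','dog',.595,-.061),('dog1_mid','dog',.486,-.083)]:
    s=finder.silhouettes(n,'wrist')[0]
    print(n,round(s['p'],2),np.round(fit('wrist',m,s['region'],x,y,.06,k,[0.2,-.1] if 'off' in n else [0.15,-.1]),2))
im=optics.get_image('scene');optics.get_image('side')
for c in['scene','side']:
  for n in ['crate','tray','block']:
    for s in finder.silhouettes(n,c)[:1]:
      h=cv2.convexHull(np.argwhere(s['region'])[:,::-1].astype(np.int32)); a=cv2.approxPolyDP(h,6,True)[:,0]
      z={'crate':.09,'tray':.028,'block':.06}[n]
      print(c,n,round(s['p'],2),[np.round(at_z(c,q,z)[:2],3).tolist() for q in a])
E
```

```text
offcut1_mid 0.89 [4.5291e+02 6.7950e+01 1.6390e+01 3.0000e-02]
offcut3_mid 0.67 [5.9445e+02 1.5590e+01 1.3180e+01 6.0000e-02]
dog0_mid 0.89 [ 5.9786e+02 -6.3390e+01  6.3400e+00  6.0000e-02]
dog1_mid 0.97 [ 4.8633e+02 -8.3220e+01  1.0050e+01  3.0000e-02]
scene crate 0.92 [[0.624, 0.412], [0.626, 0.219], [0.321, 0.235], [0.319, 0.453], [0.507, 0.455]]
scene tray 0.63 [[0.343, -0.241], [0.56, -0.233], [0.548, -0.447], [0.337, -0.454]]
scene block 0.95 [[0.712, 0.167], [0.762, -0.087], [0.434, -0.149], [0.381, 0.12], [0.647, 0.174]]
side crate 0.66 [[0.502, 0.102], [0.329, 0.083], [0.312, 0.458], [0.509, 0.462]]
side tray 0.64 [[0.522, -0.479], [0.332, -0.478], [0.328, -0.245], [0.526, -0.244]]
side block 0.76 [[0.681, -0.168], [0.432, -0.222], [0.374, 0.118], [0.647, 0.169], [0.701, -0.086]]
```

Request:
servo_tool([
  [1.8, -3.2, 3, 0, 0, 0, -0.4],
  [1.8, -3.2, 3, 0, 0, 0, -0.4],
  [1.8, -3.3, 3, 0, 0, 0, -0.4],
  [0, 0, 0, 0, 0, -5, -0.4],
  [0, 0, 0, 0, 0, -5, -0.4],
])

```text
clock: 5.35
position: [0.4851, -0.0842, 0.2041]
ee_rot: [-0.001, -0.088, 0.996, 0.001]
contact_force: [0.6, -0.2, 0.4]
width: 0.0601
gripper_force: 0.0
```

Request:
servo_tool([
  [0, 0, 4, 0, 0, 0, -0.4],
  [0, 0, 4, 0, 0, 0, -0.4],
  [0, 0, 2, 0, 0, 0, -0.4],
  [0, 0, 0, 0, 0, 0, -0.4],
  [0, 0, 0, 0, 0, 0, -0.4],
])

```text
clock: 5.85
position: [0.487, -0.0835, 0.1057]
ee_rot: [0.0, -0.087, 0.996, -0.0]
contact_force: [1.0, 0.1, 0.7]
width: 0.0596
gripper_force: 0.0
```

Run:
```python
from h import *
s=manip.get_state();print(s['clock'],s['position'],s['width'],R.from_quat(s['ee_rot'][[1,2,3,0]]).as_matrix().round(3).tolist())
k=optics.get_calibration('wrist'); im=optics.get_image('wrist');cv2.imwrite('pics/w2.png',im[...,::-1])
s=finder.silhouettes('dog1_mid','wrist')[0]
print(s['p'],fit('wrist','dog',s['region'],.486,-.083,.06,k,[.17]))
```

```text
5.85 [ 0.48700215 -0.08352636  0.10570887] 0.05958115568428325 [[-0.985, -0.174, 0.0], [-0.174, 0.985, -0.0], [-0.0, -0.0, -1.0]]
0.8 (np.float64(486.1922904445878), np.float64(-82.8538510097803), np.float64(10.21879997076389), np.float64(0.026771772652864456))
```

View pics/w2.png

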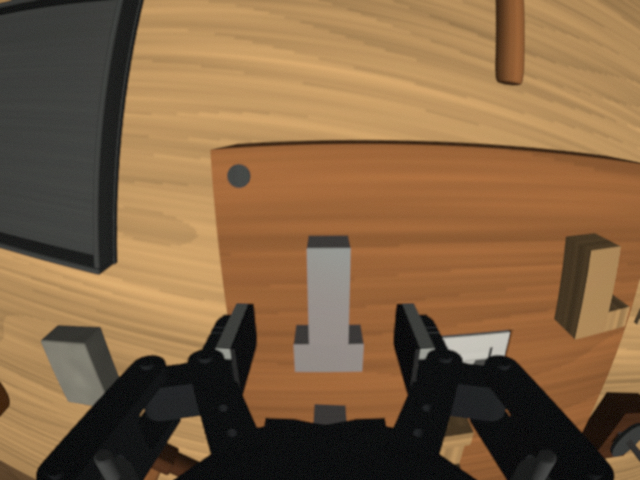

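Request:
servo_tool([
  [0, 0, 1.5, 0, 0, 0, -0.4],
  [0, 0, 1.5, 0, 0, 0, -0.4],
  [0, 0, 0.4, 0, 0, 0, -0.4],
  [0, 0, 0, 0, 0, 0, -0.4],
  [0, 0, 0, 0, 0, 0, 1],
])

```text
clock: 6.45
position: [0.4874, -0.0836, 0.0723]
ee_rot: [0.001, -0.087, 0.996, -0.0]
contact_force: [0.7, 1.4, 0.2]
width: 0.047
gripper_force: 0.0
```

Request:
servo_tool([
  [0, 0, 0, 0, 0, 0, 1],
  [0, 0, 0, 0, 0, 0, 1],
  [0, 0, 0, 0, 0, 0, 1],
  [0, 0, 0, 0, 0, 0, 1],
  [0, 0, 0, 0, 0, 0, 1],
])

```text
clock: 6.95
position: [0.4872, -0.0835, 0.0723]
ee_rot: [0.001, -0.087, 0.996, -0.0]
contact_force: [-0.2, 1.6, 6.7]
width: 0.0189
gripper_force: 49.8
```

Request:
servo_tool([
  [0, 0, -2, 0, 0, 0, 1],
  [0, 0, -4, 0, 0, 0, 1],
  [0, 0, -2, 0, 0, 5, 1],
  [0, 0, 0, 0, 0, 5, 1],
  [0, 0, 0, 0, 0, 0, 1],
])

```text
clock: 7.45
position: [0.4865, -0.0834, 0.1518]
ee_rot: [0.001, -0.0, 1.0, -0.0]
contact_force: [-0.7, 0.2, -2.1]
width: 0.0188
gripper_force: 49.1
```

Request:
servo_tool([
  [1.6, -4.4, 0, 0, 0, 0, 1],
  [1.6, -4.4, 0, 0, 0, 0, 1],
  [1.6, -4.4, 0, 0, 0, 0, 1],
  [1.6, -4.4, 0, 0, 0, 0, 1],
  [1.6, -4.4, 0, 0, 0, 0, 1],
])

```text
clock: 7.95
position: [0.4051, -0.3044, 0.1503]
ee_rot: [-0.001, -0.001, 1.0, 0.001]
contact_force: [1.5, -0.0, -1.6]
width: 0.0187
gripper_force: 49.3
```

Request:
servo_tool([
  [1.6, -4.4, 0, 0, 0, 0, 1],
  [1.6, -4.4, 0, 0, 0, 0, 1],
  [0, -1.9, 2, 0, 0, 0, 1],
  [0, 0, 4, 0, 0, 0, 1],
  [0, 0, 2, 0, 0, 0, 1],
])

```text
clock: 8.45
position: [0.3725, -0.4093, 0.0676]
ee_rot: [-0.002, -0.0, 1.0, 0.003]
contact_force: [-0.1, 0.7, -2.4]
width: 0.0189
gripper_force: 49.3
```

Request:
servo_tool([
  [0, 0, 3, 0, 0, 0, 1],
  [0, 0, 1.6, 0, 0, 0, 1],
  [0, 0, 0.4, 0, 0, 0, 1],
  [0, 0, 0, 0, 0, 0, 1],
  [0, 0, 0, 0, 0, 0, 0.2],
])

```text
clock: 8.95
position: [0.375, -0.411, 0.0219]
ee_rot: [0.0, -0.0, 1.0, -0.001]
contact_force: [0.0, -0.6, 0.8]
width: 0.0323
gripper_force: 0.0
```

Request:
servo_tool([
  [0, 0, 0, 0, 0, 0, 0.2],
  [0, 0, 0, 0, 0, 0, 0.2],
  [0, 0, 0, 0, 0, 0, 0.2],
  [0, 0, -2, 0, 0, 0, 0.2],
  [0, 0, -4, 0, 0, 0, 0.2],
])

```text
clock: 9.45
position: [0.3731, -0.4084, 0.0796]
ee_rot: [-0.002, -0.0, 1.0, 0.003]
contact_force: [0.7, 0.1, -0.2]
width: 0.0338
gripper_force: 0.0
```

Request:
servo_tool([
  [-1.8, 2.8, -3, 0, 0, 0, -0.4],
  [-1.8, 2.8, -2.5, 0, 0, 0, -0.4],
  [-2.2, 3.5, -2, 0, 0, 0, -0.4],
  [-2.4, 3.7, 0, 0, 0, 0, -0.4],
  [-2.4, 3.7, 0, 0, 0, 0, -0.4],
])

```text
clock: 9.95
position: [0.4817, -0.2444, 0.1579]
ee_rot: [0.001, 0.0, 1.0, -0.001]
contact_force: [0.3, -0.1, -0.6]
width: 0.06
gripper_force: 0.0
```

Request:
servo_tool([
  [-2.4, 3.7, 0, 0, 0, 0, -0.4],
  [-2.4, 3.7, 0, 0, 0, 0, -0.4],
  [-2.4, 3.7, 0, 0, 0, 0, -0.4],
  [-2.4, 3.7, 0, 0, 0, 0, -0.4],
  [-2.1, 3.2, 0, 0, 0, -6.5, -0.4],
])

```text
clock: 10.45
position: [0.5985, -0.0632, 0.1568]
ee_rot: [0.001, -0.059, 0.998, 0.0]
contact_force: [-0.3, 0.3, -0.5]
width: 0.0597
gripper_force: 0.0
```

Request:
servo_tool([
  [0, 0, 0, 0, 0, 0, -0.4],
  [0, 0, 0, 0, 0, 0, -0.4],
  [0, 0, 0, 0, 0, 0, -0.4],
  [0, 0, 0, 0, 0, 0, -0.4],
  [0, 0, 0, 0, 0, 0, -0.4],
])

```text
clock: 10.95
position: [0.5969, -0.0665, 0.1564]
ee_rot: [-0.0, -0.056, 0.998, -0.0]
contact_force: [1.3, 0.7, -0.2]
width: 0.0596
gripper_force: 0.0
```

```bash
cat > look.py <<'E'
from h import *
import sys
# args: name model x y yawdeg
def look(n,m,x,y,t,z0=.06):
    st=manip.get_state();k=optics.get_calibration('wrist');optics.get_image('wrist')
    ss=finder.silhouettes(n,'wrist')
    best=None
    for s in ss[:3]:
        c=np.argwhere(s['region'])
        if len(c)<50: continue
        r=fit('wrist',m,s['region'],x,y,z0,k,[np.radians(t)])
        if best is None or r[3]<best[3]: best=r
    Rm=R.from_quat(st['ee_rot'][[1,2,3,0]]).as_matrix(); print('clock',round(st['clock'],2),'tcp',st['position'].round(4),'yaw',round(np.degrees(np.arctan2(-Rm[0,1],Rm[1,1])),1))
    print(n,np.round(best,2))
    d=Rm.T@np.r_[np.array(best[:2])/1000-st['position'][:2],0]; print('tool dx,dy cm',np.round(d[:2]*100,2))
if __name__=='__main__':
    a=sys.argv; look(a[1],a[2],*map(float,a[3:6]))
E
python3 look.py dog0_mid dog .598 -.0634 6.3
```

```text
clock 10.95 tcp [ 0.5969 -0.0665  0.1564] yaw 6.4
dog0_mid [ 5.9765e+02 -6.3260e+01  6.6400e+00  3.0000e-02]
tool dx,dy cm [-0.11  0.31]
```

Request:
servo_tool([
  [-0.1, 0.3, 3, 0, 0, 0, -0.4],
  [0, 0, 3, 0, 0, 0, -0.4],
  [0, 0, 2, 0, 0, 0, -0.4],
  [0, 0, 0.4, 0, 0, 0, -0.4],
  [0, 0, 0, 0, 0, 0, -0.4],
])

```text
clock: 11.55
position: [0.5978, -0.0625, 0.0719]
ee_rot: [-0.001, -0.057, 0.998, 0.0]
contact_force: [-0.2, 0.6, -0.1]
width: 0.0598
gripper_force: 0.0
```

Request:
servo_tool([
  [0, 0, 0, 0, 0, 0, 1],
  [0, 0, 0, 0, 0, 0, 1],
  [0, 0, 0, 0, 0, 0, 1],
  [0, 0, 0, 0, 0, 0, 1],
  [0, 0, 0, 0, 0, 0, 1],
])

```text
clock: 12.05
position: [0.5991, -0.0624, 0.0738]
ee_rot: [0.001, -0.057, 0.998, -0.0]
contact_force: [-1.3, -0.4, 6.5]
width: 0.0186
gripper_force: 51.3
```

Request:
servo_tool([
  [0, 0, -2, 0, 0, 0, 1],
  [0, 0, -4, 0, 0, 0, 1],
  [0, 0, -2, 0, 0, 6.5, 1],
  [1.8, -4.5, 0, 0, 0, 0, 1],
  [1.8, -4.5, 0, 0, 0, 0, 1],
])

```text
clock: 12.55
position: [0.5624, -0.1523, 0.1532]
ee_rot: [0.001, -0.002, 1.0, -0.0]
contact_force: [-0.3, -0.4, -1.8]
width: 0.0184
gripper_force: 50.3
```

Request:
servo_tool([
  [1.8, -4.5, 0, 0, 0, 0, 1],
  [1.8, -4.5, 0, 0, 0, 0, 1],
  [1.8, -4.5, 0, 0, 0, 0, 1],
  [1.8, -4.5, 0, 0, 0, 0, 1],
  [1.6, -4.2, 0, 0, 0, 0, 1],
])

```text
clock: 13.05
position: [0.4728, -0.3759, 0.152]
ee_rot: [-0.0, 0.0, 1.0, 0.0]
contact_force: [0.2, -0.6, -0.9]
width: 0.0184
gripper_force: 50.3
```

Request:
servo_tool([
  [1.2, -3.5, 0, 0, 0, 0, 1],
  [0, 0, 4, 0, 0, 0, 1],
  [0, 0, 4, 0, 0, 0, 1],
  [0, 0, 3, 0, 0, 0, 1],
  [0, 0, 1, 0, 0, 0, 1],
])

```text
clock: 13.55
position: [0.4599, -0.4071, 0.0285]
ee_rot: [-0.003, 0.0, 1.0, 0.003]
contact_force: [-0.2, 0.2, -0.3]
width: 0.019
gripper_force: 50.3
```

Request:
servo_tool([
  [0, 0, 0.5, 0, 0, 0, 1],
  [0, 0, 0, 0, 0, 0, 0.2],
  [0, 0, 0, 0, 0, 0, 0.2],
  [0, 0, 0, 0, 0, 0, 0.2],
  [0, 0, -3, 0, 0, 0, 0.2],
])

```text
clock: 14.05
position: [0.4607, -0.4075, 0.0555]
ee_rot: [-0.002, -0.0, 1.0, 0.002]
contact_force: [-0.1, 0.0, 0.1]
width: 0.0342
gripper_force: 0.0
```

Request:
servo_tool([
  [0, 0, -5, 0, 0, 0, 0.2],
  [0, 0, -5, 0, 0, 0, -0.4],
  [-1.5, 4.7, 0, 0, 0, 0, -0.4],
  [-1.5, 4.7, 0, 0, 0, 0, -0.4],
  [-1.5, 4.7, 0, 0, 0, 0, -0.4],
])

```text
clock: 14.55
position: [0.508, -0.2674, 0.1595]
ee_rot: [0.002, 0.001, 1.0, -0.001]
contact_force: [1.4, -0.3, -0.2]
width: 0.0597
gripper_force: 0.0
```

Request:
servo_tool([
  [-1.5, 4.7, 0, 0, 0, 0, -0.4],
  [-1.5, 4.7, 0, 0, 0, 0, -0.4],
  [-1.5, 4.7, 0, 0, 0, 0, -0.4],
  [-1.5, 4.7, 0, 0, 0, 0, -0.4],
  [-1.5, 4.7, 0, 0, 0, 0, -0.4],
])

```text
clock: 15.05
position: [0.583, -0.0313, 0.159]
ee_rot: [0.002, -0.0, 1.0, -0.0]
contact_force: [0.6, -0.6, 0.4]
width: 0.0602
gripper_force: 0.0
```

Request:
servo_tool([
  [-1.5, 4.7, -0.5, 0, 0, 0, -0.4],
  [0, 0, 0, 0, 0, -6.6, -0.4],
  [0, 0, 0, 0, 0, -6.6, -0.4],
  [0, 0, 0, 0, 0, 0, -0.4],
  [0, 0, 0, 0, 0, 0, -0.4],
])

```text
clock: 15.55
position: [0.5973, 0.0137, 0.1632]
ee_rot: [0.001, -0.114, 0.993, -0.0]
contact_force: [-0.0, -0.2, 0.3]
width: 0.0599
gripper_force: 0.0
```

```bash
python3 look.py offcut3_mid offcut3 .5945 .0156 13.2
```

```text
clock 15.55 tcp [0.5973 0.0137 0.1632] yaw 13.1
offcut3_mid [5.9446e+02 1.6160e+01 1.2240e+01 3.0000e-02]
tool dx,dy cm [0.22 0.3 ]
```

Request:
servo_tool([
  [0.2, 0.3, 3, 0, 0, 0, -0.4],
  [0, 0, 3, 0, 0, 1, -0.4],
  [0, 0, 2.5, 0, 0, 0, -0.4],
  [0, 0, 0.7, 0, 0, 0, -0.4],
  [0, 0, 0, 0, 0, 0, -0.4],
])

```text
clock: 16.15
position: [0.5939, 0.0158, 0.0695]
ee_rot: [-0.001, -0.106, 0.994, 0.0]
contact_force: [0.1, 0.8, 0.1]
width: 0.0596
gripper_force: 0.0
```

Request:
servo_tool([
  [0, 0, 0, 0, 0, 0, 1],
  [0, 0, 0, 0, 0, 0, 1],
  [0, 0, 0, 0, 0, 0, 1],
  [0, 0, 0, 0, 0, 0, 1],
  [0, 0, 0, 0, 0, 0, 1],
])

```text
clock: 16.65
position: [0.5959, 0.016, 0.0721]
ee_rot: [0.002, -0.106, 0.994, -0.0]
contact_force: [-0.9, -0.1, 6.1]
width: 0.0288
gripper_force: 50.2
```

Request:
servo_tool([
  [0, 0, -3, 0, 0, 0, 1],
  [0, 0, -4, 0, 0, 6, 1],
  [0, 0, -4, 0, 0, 6.2, 1],
  [1.8, 4.1, 0, 0, 0, 0, 1],
  [1.8, 4.1, 0, 0, 0, 0, 1],
])

```text
clock: 17.15
position: [0.5595, 0.0983, 0.1823]
ee_rot: [0.002, 0.001, 1.0, 0.0]
contact_force: [0.4, 0.8, -1.1]
width: 0.0288
gripper_force: 49.5
```

Request:
servo_tool([
  [1.8, 4.1, 0, 0, 0, 0, 1],
  [1.8, 4.1, 0, 0, 0, 0, 1],
  [1.8, 4.1, 0, 0, 0, 0, 1],
  [1.8, 4.1, 0, 0, 0, 0, 1],
  [1.8, 4.1, 0, 0, 0, 0, 1],
])

```text
clock: 17.65
position: [0.4673, 0.3047, 0.1807]
ee_rot: [0.0, -0.0, 1.0, 0.0]
contact_force: [0.3, -0.2, 0.5]
width: 0.0288
gripper_force: 49.5
```

Request:
servo_tool([
  [1.8, 4.1, 0, 0, 0, 0, 1],
  [0, 0, 4, 0, 0, 0, 1],
  [0, 0, 4, 0, 0, 0, 1],
  [0, 0, 3.5, 0, 0, 0, 1],
  [0, 0, 2, 0, 0, 0, 1],
])

```text
clock: 18.15
position: [0.4485, 0.3435, 0.0428]
ee_rot: [-0.002, -0.0, 1.0, -0.001]
contact_force: [-0.2, 0.6, -0.4]
width: 0.0287
gripper_force: 49.6
```

Request:
servo_tool([
  [0, 0, 0.8, 0, 0, 0, 1],
  [0, 0, 0, 0, 0, 0, 0],
  [0, 0, 0, 0, 0, 0, 0],
  [0, 0, 0, 0, 0, 0, 0],
  [0, 0, -4, 0, 0, 0, 0],
])

```text
clock: 18.65
position: [0.4477, 0.3424, 0.0747]
ee_rot: [-0.004, 0.0, 1.0, -0.002]
contact_force: [-0.0, 0.3, 0.1]
width: 0.043
gripper_force: 0.0
```

Request:
servo_tool([
  [0, 0, -5, 0, 0, 0, 0],
  [0, 0, -4, 0, 0, 0, -0.4],
  [0, -4.6, 0, 0, 0, 0, -0.4],
  [0, -4.6, 0, 0, 0, 0, -0.4],
  [0, -4.6, 0, 0, 0, 0, -0.4],
])

```text
clock: 19.15
position: [0.4509, 0.2051, 0.1693]
ee_rot: [0.002, -0.001, 1.0, 0.0]
contact_force: [0.4, -0.8, -0.2]
width: 0.0599
gripper_force: 0.0
```

Request:
servo_tool([
  [0, -4.6, 0, 0, 0, 0, -0.4],
  [0, -4.6, 0, 0, 0, 0, -0.4],
  [-0.4, -4.6, 0, 0, 0, 0, -0.4],
  [0, 0, 0, 0, 0, -8.2, -0.4],
  [0, 0, 0, 0, 0, -8.2, -0.4],
])

```text
clock: 19.65
position: [0.4552, 0.0663, 0.1688]
ee_rot: [0.002, -0.144, 0.99, -0.0]
contact_force: [0.7, -0.1, 0.3]
width: 0.0596
gripper_force: 0.0
```

Request:
servo_tool([
  [0, 0, 0, 0, 0, 0, -0.4],
  [0, 0, 0, 0, 0, 0, -0.4],
  [0, 0, 0, 0, 0, 0, -0.4],
  [0, 0, 0, 0, 0, 0, -0.4],
  [0, 0, 0, 0, 0, 0, -0.4],
])

```text
clock: 20.15
position: [0.4545, 0.0685, 0.1674]
ee_rot: [0.0, -0.143, 0.99, 0.0]
contact_force: [0.5, -0.7, 0.2]
width: 0.0593
gripper_force: 0.0
```

```bash
python3 look.py offcut1_mid offcut1 .453 .068 16.4
```

```text
clock 20.15 tcp [0.4545 0.0685 0.1674] yaw 16.4
offcut1_mid [4.5292e+02 6.7920e+01 1.5000e+01 3.0000e-02]
tool dx,dy cm [ 0.16 -0.01]
```

Request:
servo_tool([
  [0.2, 0, 3, 0, 0, 1, -0.4],
  [0, 0, 3, 0, 0, 0, -0.4],
  [0, 0, 2.5, 0, 0, 0, -0.4],
  [0, 0, 1, 0, 0, 0, -0.4],
  [0, 0, 0, 0, 0, 0, -0.4],
])

```text
clock: 20.75
position: [0.4516, 0.0677, 0.0712]
ee_rot: [-0.002, -0.134, 0.991, 0.0]
contact_force: [-0.0, 0.1, 0.4]
width: 0.0593
gripper_force: 0.0
```

Request:
servo_tool([
  [0, 0, 0, 0, 0, 0, 1],
  [0, 0, 0, 0, 0, 0, 1],
  [0, 0, 0, 0, 0, 0, 1],
  [0, 0, 0, 0, 0, 0, 1],
  [0, 0, 0, 0, 0, 0, 1],
])

```text
clock: 21.25
position: [0.4538, 0.0677, 0.0737]
ee_rot: [0.002, -0.134, 0.991, -0.0]
contact_force: [0.5, -0.1, 6.8]
width: 0.0229
gripper_force: 49.9
```

Request:
servo_tool([
  [0, 0, -3, 0, 0, 0, 1],
  [0, 0, -4, 0, 0, 7.7, 1],
  [0, 0, -4, 0, 0, 7.7, 1],
  [1.3, 4.6, 0, 0, 0, 0, 1],
  [1.3, 4.6, 0, 0, 0, 0, 1],
])

```text
clock: 21.75
position: [0.4278, 0.1599, 0.1843]
ee_rot: [0.002, 0.002, 1.0, 0.001]
contact_force: [1.0, 0.2, -0.0]
width: 0.0228
gripper_force: 49.1
```

Request:
servo_tool([
  [1.3, 4.6, 0, 0, 0, 0, 1],
  [1.3, 4.6, 0, 0, 0, 0, 1],
  [1.3, 4.6, 0, 0, 0, 0, 1],
  [1.3, 4.6, 0, 0, 0, 0, 1],
  [0, 0, 1, 0, 0, 0, 1],
])

```text
clock: 22.25
position: [0.3737, 0.3494, 0.1736]
ee_rot: [0.001, -0.003, 1.0, 0.003]
contact_force: [-0.6, -0.9, -0.6]
width: 0.0231
gripper_force: 49.3
```

Request:
servo_tool([
  [0, 0, 4, 0, 0, 0, 1],
  [0, 0, 4, 0, 0, 0, 1],
  [0, 0, 4, 0, 0, 0, 1],
  [0, 0, 1, 0, 0, 0, 1],
  [0, 0, 0, 0, 0, 0, 0],
])

```text
clock: 22.75
position: [0.3737, 0.3423, 0.0412]
ee_rot: [-0.002, 0.0, 1.0, -0.001]
contact_force: [-0.1, 0.8, 0.1]
width: 0.0365
gripper_force: 0.0
```

Request:
servo_tool([
  [0, 0, 0, 0, 0, 0, 0],
  [0, 0, 0, 0, 0, 0, 0],
  [0, 0, 0, 0, 0, 0, 0],
  [0, 0, -5, 0, 0, 0, 0],
  [0, 0, -5, 0, 0, 0, 0],
])

```text
clock: 23.25
position: [0.3738, 0.343, 0.1433]
ee_rot: [-0.001, -0.0, 1.0, -0.001]
contact_force: [1.5, 0.6, 0.4]
width: 0.0429
gripper_force: 0.0
```

Request:
servo_tool([
  [-1, 0, -4, 0, 0, 0, -0.4],
  [-3.4, -0.8, -3, 0, 0, 0, -0.4],
  [-3.4, -0.8, -3, 0, 0, 0, -0.4],
  [-3.4, -0.8, -2.5, 0, 0, 0, -0.4],
  [-3.4, -0.8, -2, 0, 0, 0, -0.4],
])

```text
clock: 23.75
position: [0.5219, 0.3114, 0.2909]
ee_rot: [0.002, -0.0, 1.0, 0.001]
contact_force: [0.5, -0.1, 0.0]
width: 0.06
gripper_force: 0.0
```

Request:
servo_tool([
  [-3.4, -0.8, 0, 0, 0, 0, -0.4],
  [-3.4, -0.8, 0, 0, 0, 0, -0.4],
  [-3.4, -0.8, 0, 0, 0, 0, -0.4],
  [-2.2, -1.4, 0, 0, 0, 0, -0.4],
  [0, 0, 0, 0, 0, 0, -0.4],
])

```text
clock: 24.25
position: [0.6475, 0.2713, 0.2872]
ee_rot: [0.001, 0.001, 1.0, -0.001]
contact_force: [-0.5, 0.6, 0.2]
width: 0.06
gripper_force: 0.0
```

Request:
servo_tool([
  [0, 0, 0, 0, 0, 0, -0.4],
  [0, 0, 0, 0, 0, 0, -0.4],
  [0, 0, 0, 0, 0, 0, -0.4],
  [0, 0, 0, 0, 0, 0, -0.4],
  [0, 0, 0, 0, 0, 0, -0.4],
])

```text
clock: 24.75
position: [0.6439, 0.2741, 0.2878]
ee_rot: [0.0, -0.001, 1.0, 0.0]
contact_force: [-0.3, 0.5, -0.5]
width: 0.0597
gripper_force: 0.0
```

Run:
```python
from h import *
s=manip.get_state();print(s['clock'],s['position'],s['qpos'])
k=optics.get_calibration('wrist'); im=optics.get_image('wrist');cv2.imwrite('pics/w3.png',im[...,::-1])
for l,z in [('rod_grip',.134),('rod_collar',.0435),('rest',0),('plug_top',.06)]:
    r=finder.tip_of(l,'wrist')[:2]
    print(l,[(round(x['p'],2),np.round(x['at'],1).tolist(),np.round(at_z('wrist',x['at'],z,k),4).tolist()) for x in r])
for l,z in [('rod_grip',.134),('rest',.04)]:
    for x in finder.silhouettes(l,'wrist')[:2]: print(l,x['p'],x['box'])
```

```text
24.75 [0.64391908 0.274097   0.28776886] [ 3.03052899e-01  4.51805375e-01  1.11577939e+00  1.06941187e-04
  1.57355065e+00 -1.26878514e+00]
rod_grip [(0.57, [339.6, 220.3], [0.6391, 0.2852, 0.134])]
rod_collar [(0.69, [336.7, 198.0], [0.6387, 0.2857, 0.0435])]
rest [(0.69, [334.9, 192.6], [0.6409, 0.285, 0.0]), (0.54, [91.1, 120.2], [0.5362, -0.0263, 0.0])]
plug_top [(0.87, [87.2, 117.9], [0.5368, 0.0107, 0.06])]
rod_grip 0.9 [339.1, 207.9, 70.5, 66.8]
rest 0.71 [337.2, 192.7, 69.8, 70.2]
```

View pics/w3.png

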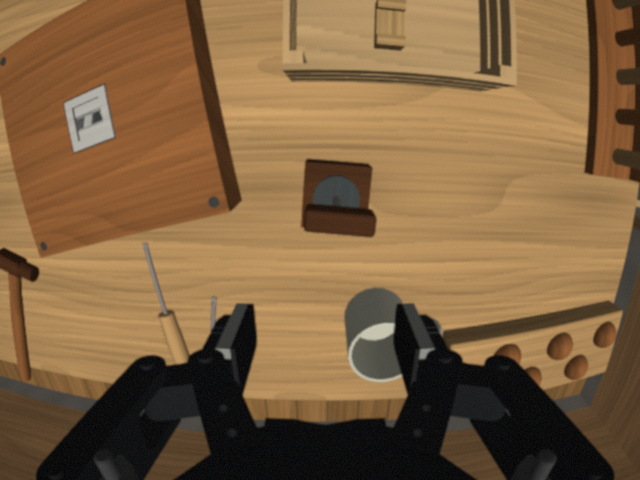

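```bash
cat >> h.py <<'E'
def C(r,z0,z1): 
    a=np.linspace(0,2*np.pi,25)[:-1]; return np.array([[r*np.cos(t),r*np.sin(t),z] for t in a for z in(z0,z1)])/1000.
M['rod']=[B(-9,9,-28,28,76.5,104.5),C(24,0,6),C(4,0,80)]
M['plug']=[B(-30,30,-30,30,-.1,0)]
M['rest']=[B(-35,35,-35,35,0,40)]
M['tray']=[B(-100,100,-110,110,0,28)]
M['block']=[B(-140,140,-140,140,0,60)]
E
python3 - <<'E'
from h import *
k=optics.get_calibration('wrist')
s=finder.silhouettes('rod_grip','wrist')[0]; cv2.imwrite('pics/rodmask.png',s['region']*255)
print(fit('wrist','rod',s['region'],.640,.285,.0435,k,[-.05]))
s=finder.silhouettes('rest','wrist')[0]
print(fit('wrist','rest',s['region'],.640,.285,0,k,[-.05]))
optics.get_image('scene');optics.get_image('side')
for c in ['scene','side']:
    s=finder.silhouettes('rod_grip',c)
    if s: print(c,s[0]['p'],fit(c,'rod',s[0]['region'],.640,.285,.0435,optics.get_calibration(c),[-.05]))
print('mug',[at_z('wrist',q,.09,k).round(3).tolist() for q in [(348,300),(375,290),(375,325)]])
E
```

```text
(np.float64(638.2198198763774), np.float64(283.87381790661505), np.float64(-7.282986260923625), np.float64(0.06965814530849457))
(np.float64(637.5825739348613), np.float64(284.0800256892479), np.float64(-5.412563815873667), np.float64(1.3969935178756714))
side 0.83 (np.float64(637.4944323252722), np.float64(285.4166420578671), np.float64(-8.140503728419855), np.float64(0.131571963429451))
mug [[0.733, 0.296, 0.09], [0.722, 0.323, 0.09], [0.763, 0.325, 0.09]][ WARN:0@0.251] global loadsave.cpp:1063 imwrite_ Unsupported depth image for selected encoder is fallbacked to CV_8U.
```

Request:
servo_tool([
  [0.6, 1.0, 0, 0, 0, 8, -0.4],
  [0, 0, 0, 0, 0, 8, -0.4],
  [0, 0, 0, 0, 0, 8, -0.4],
  [0, 0, 0, 0, 0, 8, -0.4],
  [0, 0, 0, 0, 0, 8, -0.4],
])

```text
clock: 25.9
position: [0.6385, 0.2836, 0.2873]
ee_rot: [0.0, 0.345, 0.939, 0.0]
contact_force: [0.1, -0.8, 0.2]
width: 0.0598
gripper_force: 0.0
```

Request:
servo_tool([
  [0, 0, 0, 0, 0, 8, -0.4],
  [0, 0, 0, 0, 0, 8, -0.4],
  [0, 0, 0, 0, 0, 8, -0.4],
  [0, 0, 0, 0, 0, 8, -0.4],
  [0, 0, 0, 0, 0, 8, -0.4],
])

```text
clock: 26.4
position: [0.6385, 0.2836, 0.2873]
ee_rot: [-0.0, 0.645, 0.764, 0.0]
contact_force: [-0.1, 0.9, -0.2]
width: 0.0595
gripper_force: 0.0
```

Request:
servo_tool([
  [0, 0, 4, 0, 0, 8, -0.4],
  [0, 0, 4, 0, 0, 7.5, -0.4],
  [0, 0, 0, 0, 0, 0, -0.4],
  [0, 0, 0, 0, 0, 0, -0.4],
  [0, 0, 0, 0, 0, 0, -0.4],
])

```text
clock: 26.9
position: [0.64, 0.2841, 0.21]
ee_rot: [0.001, 0.74, 0.673, 0.002]
contact_force: [-0.7, 0.6, 0.3]
width: 0.0598
gripper_force: 0.0
```

Run:
```python
from h import *
st=manip.get_state();print(st['clock'],st['position'])
Rm=R.from_quat(st['ee_rot'][[1,2,3,0]]).as_matrix(); print(np.degrees(np.arctan2(-Rm[0,1],Rm[1,1])))
k=optics.get_calibration('wrist'); im=optics.get_image('wrist');cv2.imwrite('pics/w4.png',im[...,::-1])
for s in finder.silhouettes('rod_grip','wrist')[:1]:
    print(s['p'],np.round(fit('wrist','rod',s['region'],.638,.284,.0435,k,[-.1]),3))
```

```text
26.9 [0.64004486 0.28413223 0.21002404]
-95.38450004912757
0.68 [ 6.38270e+02  2.85041e+02 -5.96800e+00  3.40000e-02]
```

View pics/w4.png

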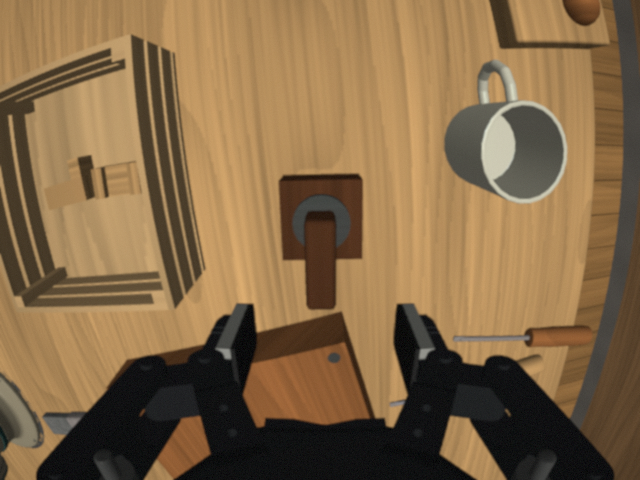

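Request:
servo_tool([
  [0.1, -0.2, 2, 0, 0, 0.6, -0.4],
  [0, 0, 2.5, 0, 0, 0, -0.4],
  [0, 0, 2.5, 0, 0, 0, -0.4],
  [0, 0, 1.7, 0, 0, 0, -0.4],
  [0, 0, 0, 0, 0, 0, -0.4],
])

```text
clock: 27.5
position: [0.6358, 0.2845, 0.119]
ee_rot: [-0.001, 0.743, 0.669, -0.001]
contact_force: [0.8, 0.1, 0.9]
width: 0.0595
gripper_force: 0.0
```

Request:
servo_tool([
  [0, 0, 0, 0, 0, 0, -0.4],
  [0, 0, 0, 0, 0, 0, -0.4],
  [0, 0, 0, 0, 0, 0, 1],
  [0, 0, 0, 0, 0, 0, 1],
  [0, 0, 0, 0, 0, 0, 1],
], squeeze=60)

```text
clock: 28.0
position: [0.6371, 0.2849, 0.1211]
ee_rot: [0.0, 0.744, 0.669, 0.001]
contact_force: [4.0, -2.7, 4.6]
width: 0.0174
gripper_force: 59.7
```

Request:
servo_tool([
  [0, 0, 0, 0, 0, 0, 1],
  [0, 0, 0, 0, 0, 0, 1],
  [0, 0, 0, 0, 0, 0, 1],
  [0, 0, 0, 0, 0, 0, 1],
  [0, 0, 0, 0, 0, 0, 1],
])

```text
clock: 28.5
position: [0.6372, 0.2849, 0.1211]
ee_rot: [0.0, 0.744, 0.669, 0.001]
contact_force: [0.9, -1.3, 5.7]
width: 0.0172
gripper_force: 59.2
```

Request:
servo_tool([
  [0, 0, -1, 0, 0, 0, 1],
  [0, 0, -1.5, 0, 0, 0, 1],
  [0, 0, -2, 0, 0, 0, 1],
  [0, 0, -3, 0, 0, 0, 1],
  [0, 0, -3, 0, 0, 0, 1],
])

```text
clock: 29.0
position: [0.6354, 0.2846, 0.2248]
ee_rot: [-0.001, 0.744, 0.669, -0.002]
contact_force: [0.3, -0.7, -2.1]
width: 0.0173
gripper_force: 58.5
```

Run:
```python
from h import *
st=manip.get_state();print(st['clock'],st['position'])
Rm=R.from_quat(st['ee_rot'][[1,2,3,0]]).as_matrix();print(np.degrees(np.arctan2(-Rm[0,1],Rm[1,1])), st['contact_force'],st['width'])
k=optics.get_calibration('wrist')
print('plug px',proj('wrist',[.535,.011,.06],k),'rod tip px',proj('wrist',st['position']-[0,0,.1],k), 'q',st['qpos'])
```

```text
29.0 [0.63538121 0.28460939 0.2248493 ]
-96.0836683475588 [ 0.25630082 -0.66782438 -2.09748374] 0.01731725996690647
plug px [266.69817395 450.30752701] rod tip px [324.67165606 246.8869434 ] q [3.21072801e-01 4.69972891e-01 1.23669280e+00 4.20223361e-04
 1.43906485e+00 4.27194156e-01]
```

Request:
servo_tool([
  [-4, -0.6, 0, 0, 0, 0, 1],
  [-4, -0.6, 0, 0, 0, 0, 1],
  [-4, -0.6, 0, 0, 0, 0, 1],
  [-4, -0.6, 0, 0, 0, 0, 1],
  [-4, -0.6, 0, 0, 0, 0, 1],
])

```text
clock: 29.5
position: [0.584, 0.0879, 0.2246]
ee_rot: [-0.001, 0.744, 0.669, -0.001]
contact_force: [0.8, -1.2, -0.4]
width: 0.0169
gripper_force: 58.7
```

Request:
servo_tool([
  [-4, -0.6, 0, 0, 0, 0, 1],
  [-4, -0.6, 0, 0, 0, 0, 1],
  [-4, -0.6, 0, 0, 0, 0, 1],
  [-4, -0.6, 0, 0, 0, 0, 1],
  [-2.3, -0.6, 0, 0, 0, 0, 1],
])

```text
clock: 30.0
position: [0.5348, -0.0921, 0.2247]
ee_rot: [-0.001, 0.744, 0.668, -0.001]
contact_force: [0.9, 0.1, -1.6]
width: 0.0172
gripper_force: 58.7
```

Request:
servo_tool([
  [0, 0, 0, 0, 0, -6, 1],
  [0, 0, 0, 0, 0, -6, 1],
  [0, 0, 0, 0, 0, -6, 1],
  [0, 0, 0, 0, 0, 0, 1],
  [0, 0, 0, 0, 0, 0, 1],
])

```text
clock: 30.5
position: [0.5359, -0.0894, 0.2249]
ee_rot: [-0.001, 0.631, 0.776, -0.0]
contact_force: [0.1, 0.4, -1.6]
width: 0.0173
gripper_force: 58.7
```

Run:
```python
from h import *
st=manip.get_state();print(st['clock'],st['position'])
Rm=R.from_quat(st['ee_rot'][[1,2,3,0]]).as_matrix(); print(np.degrees(np.arctan2(-Rm[0,1],Rm[1,1])))
k=optics.get_calibration('wrist'); im=optics.get_image('wrist');cv2.imwrite('pics/w5.png',im[...,::-1])
r=finder.tip_of('plug_top','wrist')[:2]
print([(round(x['p'],2),np.round(x['at'],1).tolist(),np.round(at_z('wrist',x['at'],.06,k),4).tolist()) for x in r])
for s in finder.silhouettes('plug_top','wrist')[:1]:
    print(s['p'],np.round(fit('wrist','plug',s['region'],.535,.011,.06,k,[.2]),3))
r=finder.silhouettes('rod_grip','wrist')[:1]
for s in r: print(s['p'],np.round(fit('wrist','rod',s['region'],st['position'][0],st['position'][1],st['position'][2]-.0776,k,[.2]),3))
```

```text
30.5 [ 0.53587663 -0.08940098  0.22489797]
-78.21193611724324
[(0.78, [353.5, 104.6], [0.5384, 0.0103, 0.06])]
0.56 [5.38242e+02 1.18220e+01 1.02190e+01 2.90000e-02]
0.68 [ 5.36096e+02 -8.93470e+01  1.22040e+01  3.40000e-02]
```

View pics/w5.png

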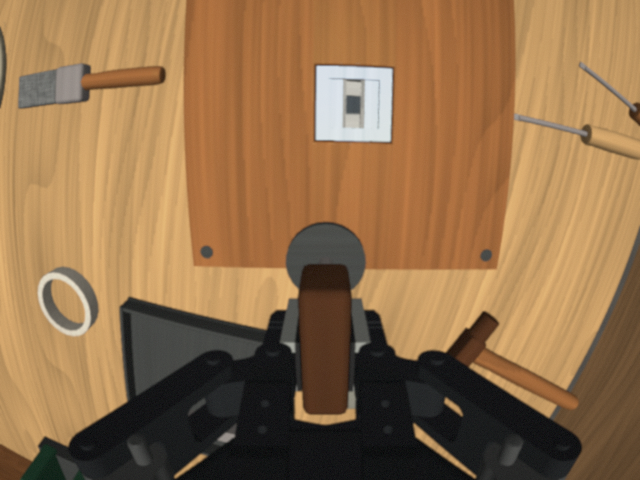

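Request:
servo_tool([
  [2.5, 1.1, 0, 0, 0, 0, 1],
  [2.5, 1.2, 0, 0, 0, 1.7, 1],
  [0, 0, 0, 0, 0, 0, 1],
  [0, 0, 0, 0, 0, 0, 1],
  [0, 0, 0, 0, 0, 0, 1],
])

```text
clock: 31.2
position: [0.5484, -0.0365, 0.2253]
ee_rot: [0.0, 0.641, 0.767, -0.0]
contact_force: [-0.4, -0.2, -1.5]
width: 0.0174
gripper_force: 58.9
```

```bash
cat > plug.py <<'E'
from h import *
st=manip.get_state();print(st['clock'],st['position'])
Rm=R.from_quat(st['ee_rot'][[1,2,3,0]]).as_matrix(); ty=np.degrees(np.arctan2(-Rm[0,1],Rm[1,1]));print('yaw',ty)
k=optics.get_calibration('wrist'); im=optics.get_image('wrist')
for s in finder.silhouettes('plug_top','wrist')[:1]:
    f=np.array(fit('wrist','plug',s['region'],.537,.011,.06,k,[.18])); print('plug',s['p'],f.round(2))
r=finder.tip_of('plug_top','wrist')[:1]
print([np.round(at_z('wrist',x['at'],.06,k),4).tolist() for x in r])
for s in finder.silhouettes('rod_grip','wrist')[:1]:
    g=np.array(fit('wrist','rod',s['region'],st['position'][0],st['position'][1],st['position'][2]-.0776,k,[np.radians(ty+90)])); print('rod',s['p'],g.round(2))
d=np.r_[(f[:2]-1000*st['position'][:2]),0]; print('tool d cm',(Rm.T@d/10).round(2))
# rectified top-down view of the plug plane, 0.25 mm/px, block yaw 10 deg
xs,ys=np.meshgrid(np.arange(-40,40,.25),np.arange(-40,40,.25)); t=np.radians(10.2)
P=np.stack([.538+(np.cos(t)*xs-np.sin(t)*ys)/1000,.011+(np.sin(t)*xs+np.cos(t)*ys)/1000,np.full_like(xs,.06)],-1)
m=np.array([proj('wrist',p,k) for p in P.reshape(-1,3)]).reshape(xs.shape+(2,)).astype(np.float32)
o=cv2.remap(im,m[...,0],m[...,1],cv2.INTER_CUBIC); import sys
cv2.imwrite(sys.argv[1],cv2.resize(o,(640,640))[20:620,:,::-1])
E
python3 plug.py pics/rect1.png
```

```text
31.2 [ 0.54838886 -0.03646516  0.22527242]
yaw -79.79397165563066
plug 0.79 [5.3816e+02 1.1510e+01 1.0660e+01 2.0000e-02]
[[0.5387, 0.0134, 0.06]]
rod 0.64 [ 5.4879e+02 -3.6630e+01  1.0660e+01  4.0000e-02]
tool d cm [ 4.9  -0.16 -0.  ]
```

View pics/rect1.png

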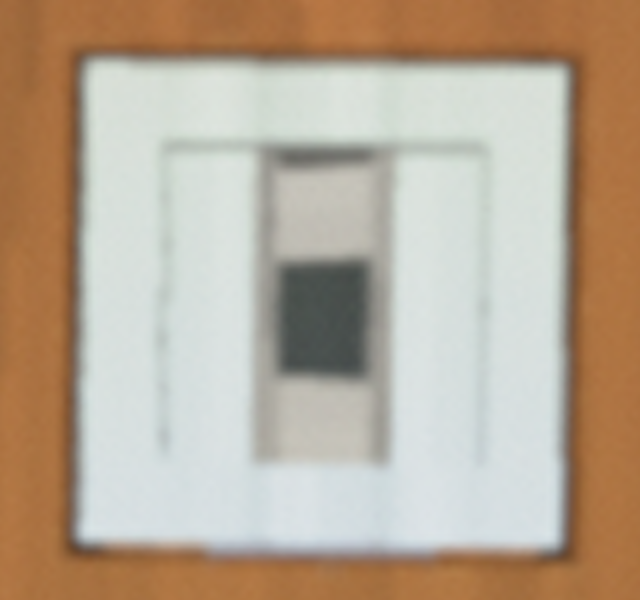

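Request:
servo_tool([
  [2.5, -0.1, 0, 0, 0, 0, 1],
  [2.43, -0.07, 0, 0, 0, 0, 1],
  [0, 0, 2, 0, 0, 0, 1],
  [0, 0, 2, 0, 0, 0, 1],
  [0, 0, 1, 0, 0, 0, 1],
])

```text
clock: 31.9
position: [0.5371, 0.0121, 0.1738]
ee_rot: [-0.001, 0.641, 0.767, -0.001]
contact_force: [-0.3, 0.2, -1.6]
width: 0.0175
gripper_force: 58.7
```

Request:
servo_tool([
  [0, 0, 0, 0, 0, 0, 1],
  [0, 0, 0, 0, 0, 0, 1],
  [0, 0, 0, 0, 0, 0, 1],
  [0, 0, 0, 0, 0, 0, 1],
  [0, 0, 0, 0, 0, 0, 1],
])

```text
clock: 32.4
position: [0.5385, 0.0121, 0.1759]
ee_rot: [0.0, 0.641, 0.767, 0.0]
contact_force: [-0.0, -0.5, -2.0]
width: 0.0175
gripper_force: 58.7
```

Run:
```python
from h import *
for i in range(2):
    st=manip.get_state();Rm=R.from_quat(st['ee_rot'][[1,2,3,0]]).as_matrix(); ty=np.degrees(np.arctan2(-Rm[0,1],Rm[1,1]))
    print(st['position'].round(4),ty,st['contact_force'].round(2),st['moment'].round(3)); 
    if i==0:
        k=optics.get_calibration('wrist'); im=optics.get_image('wrist');cv2.imwrite('pics/w6.png',im[60:420,120:520,::-1])
        for s in finder.silhouettes('rod_grip','wrist')[:1]:
            print('rod',np.round(fit('wrist','rod',s['region'],st['position'][0],st['position'][1],st['position'][2]-.0776,k,[np.radians(ty+90)]),2))
optics.get_image('side')
s=finder.silhouettes('rod_grip','side')[0];p=st['position']
for dz in (-.004,-.002,0,.002,.004): print(dz,np.round(fit('side','rod',s['region'],p[0],p[1],p[2]-.0776+dz,optics.get_calibration('side'),[np.radians(ty+90)]),2))
```

```text
[0.5385 0.0121 0.1759] -79.7974368277576 [-0.04 -0.52 -1.97] [ 0.004 -0.049 -0.028]
rod [5.3876e+02 1.2150e+01 1.0530e+01 4.0000e-02]
[0.5383 0.0122 0.1757] -79.7876836920951 [-0.05 -0.76 -1.91] [ 0.009 -0.016  0.025]
-0.004 [5.4109e+02 1.8500e+01 1.6000e-01 2.2000e-01]
-0.002 [ 5.4025e+02  1.4690e+01 -8.3000e-01  2.2000e-01]
0 [ 5.4035e+02  1.2460e+01 -2.6600e+00  2.2000e-01]
0.002 [ 5.3984e+02  9.4000e+00 -3.0600e+00  2.2000e-01]
0.004 [ 5.3932e+02  4.9100e+00 -1.1400e+00  2.2000e-01]
```

View pics/w6.png

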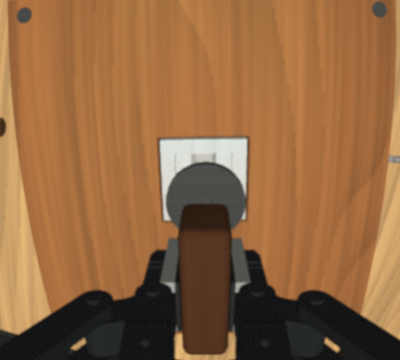

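Request:
servo_tool([
  [-0.04, -0.06, 0.6, 0, 0, 0, 1],
  [0, 0, 0.5, 0, 0, 0, 1],
  [0, 0, 0.5, 0, 0, 0, 1],
  [0, 0, 0.4, 0, 0, 0, 1],
  [0, 0, 0, 0, 0, 0, 1],
])

```text
clock: 33.1
position: [0.537, 0.0118, 0.1544]
ee_rot: [-0.001, 0.641, 0.767, -0.0]
contact_force: [0.0, 0.3, -1.9]
width: 0.0172
gripper_force: 58.8
```

Request:
servo_tool([
  [0, 0, 0.4, 0, 0, 0, 1],
  [0, 0, 0.3, 0, 0, 0, 1],
  [0, 0, 0.2, 0, 0, 0, 1],
  [0, 0, 0, 0, 0, 0, 1],
  [0, 0, 0, 0, 0, 0, 1],
])

```text
clock: 33.6
position: [0.5376, 0.0117, 0.1464]
ee_rot: [0.0, 0.641, 0.767, 0.0]
contact_force: [0.3, 0.2, -2.7]
width: 0.0173
gripper_force: 58.8
```

Request:
servo_tool([
  [0, 0, 0.15, 0, 0, 0, 1],
  [0, 0, 0.1, 0, 0, 0, 1],
  [0, 0, 0.1, 0, 0, 0, 1],
  [0, 0, 0, 0, 0, 0, 1],
  [0, 0, 0, 0, 0, 0, 1],
])

```text
clock: 34.1
position: [0.5376, 0.0117, 0.1428]
ee_rot: [-0.0, 0.641, 0.767, 0.0]
contact_force: [0.0, -0.4, -1.9]
width: 0.017
gripper_force: 58.8
```

Request:
servo_tool([
  [0, 0, 0.1, 0, 0, 0, 1],
  [0, 0, 0, 0, 0, 0, 1],
  [0, 0, 0, 0, 0, 0, 1],
  [0, 0, 0, 0, 0, 0, 1],
  [0, 0, 0, 0, 0, 0, 1],
])

```text
clock: 34.6
position: [0.5377, 0.0117, 0.1419]
ee_rot: [0.0, 0.641, 0.767, 0.0]
contact_force: [-0.2, -0.5, -0.2]
width: 0.0171
gripper_force: 59.2
```

Request:
servo_tool([
  [0, 0, 0.05, 0, 0, 0, 1],
  [0, 0, 0, 0, 0, 0, 1],
  [0, 0, 0, 0, 0, 0, 1],
  [0, 0, 0, 0, 0, 0, 1],
  [0, 0, 0, 0, 0, 0, 1],
])

```text
clock: 35.1
position: [0.5378, 0.0117, 0.1417]
ee_rot: [0.0, 0.641, 0.767, 0.0]
contact_force: [-0.2, 1.0, 4.9]
width: 0.0173
gripper_force: 59.8
```

Request:
servo_tool([
  [0, 0, 0.05, 0, 0, 0, 1],
  [0, 0, 0, 0, 0, 0, 1],
  [0, 0, 0, 0, 0, 0, 1],
  [0, 0, 0, 0, 0, 0, 1],
  [0, 0, 0, 0, 0, 0, 1],
])

```text
clock: 35.6
position: [0.5379, 0.0117, 0.1416]
ee_rot: [0.0, 0.641, 0.767, 0.0]
contact_force: [-1.6, 0.6, 7.7]
width: 0.0172
gripper_force: 60.4
```

Request:
servo_tool([
  [0, 0, 0.03, 0, 0, 5, 1],
  [0, 0, 0.03, 0, 0, 5, 1],
  [0, 0, 0.03, 0, 0, 5, 1],
  [0, 0, 0.03, 0, 0, 5, 1],
  [0, 0, 0, 0, 0, 0, 1],
])

```text
clock: 36.1
position: [0.5381, 0.0118, 0.1402]
ee_rot: [0.0, 0.765, 0.644, 0.001]
contact_force: [-0.2, 1.1, 6.2]
width: 0.0175
gripper_force: 59.9
```

```bash
cat > st.py <<'E'
from h import *
st=manip.get_state();Rm=R.from_quat(st['ee_rot'][[1,2,3,0]]).as_matrix()
print(round(st['clock'],2),st['position'].round(4),'yaw',np.degrees(np.arctan2(-Rm[0,1],Rm[1,1])).round(2),'F',st['contact_force'].round(1),'M',st['moment'].round(2),st['qpos'].round(2))
E
python3 st.py
```

```text
36.1 [0.5381 0.0118 0.1402] yaw -99.87 F [-0.2  1.1  6.2] M [ 0.1   0.1  -0.01] [-0.11  0.3   1.74  0.    1.11  0.06]
```

Request:
servo_tool([
  [0, 0, 0.04, 0, 0, 7, 1],
  [0, 0, 0.04, 0, 0, 7, 1],
  [0, 0, 0.04, 0, 0, 7, 1],
  [0, 0, 0.04, 0, 0, 7, 1],
  [0, 0, 0, 0, 0, 0, 1],
])

```text
clock: 36.6
position: [0.5375, 0.0118, 0.1376]
ee_rot: [-0.0, 0.898, 0.44, -0.0]
contact_force: [0.8, 0.6, 0.3]
width: 0.0177
gripper_force: 59.2
```

Request:
servo_tool([
  [0, 0, 0.04, 0, 0, 7, 1],
  [0, 0, 0.04, 0, 0, 7, 1],
  [0, 0, 0.04, 0, 0, 6, 1],
  [0, 0, 0, 0, 0, 0, 1],
  [0, 0, 0, 0, 0, 0, 1],
])

```text
clock: 37.1
position: [0.5378, 0.0118, 0.1375]
ee_rot: [-0.0, 0.96, 0.279, 0.0]
contact_force: [-1.0, 0.6, 6.0]
width: 0.0171
gripper_force: 60.0
```

```bash
python3 st.py
```

```text
37.1 [0.5378 0.0118 0.1375] yaw -147.63 F [-1.   0.6  6. ] M [ 0.25  0.25 -0.04] [-0.11  0.3   1.74  0.    1.1   0.9 ]
```

Request:
servo_tool([
  [0, 0, 0.02, 0, 0, 4, 1],
  [0, 0, 0.02, 0, 0, 4, 1],
  [0, 0, 0.01, 0, 0, 4, 1],
  [0, 0, 0, 0, 0, 0, 1],
  [0, 0, 0, 0, 0, 0, 1],
])

```text
clock: 37.6
position: [0.5382, 0.0118, 0.1375]
ee_rot: [0.0, 0.984, 0.177, 0.001]
contact_force: [-0.6, 0.4, 8.0]
width: 0.0171
gripper_force: 60.3
```

```bash
python3 st.py
```

```text
37.6 [0.5382 0.0118 0.1375] yaw -159.64 F [-0.6  0.4  8. ] M [ 0.24  0.24 -0.09] [-0.11  0.3   1.74  0.    1.1   1.11]
```

Request:
servo_tool([
  [0, 0, 0, 0, 0, 3, 1],
  [0, 0, 0, 0, 0, 0, 1],
  [0, 0, 0, 0, 0, 0, 1],
  [0, 0, 0, 0, 0, 0, 1],
  [0, 0, 0, 0, 0, 0, 1],
])

```text
clock: 38.1
position: [0.5383, 0.0118, 0.1375]
ee_rot: [-0.0, 0.989, 0.151, 0.001]
contact_force: [-1.5, -0.2, 8.1]
width: 0.0173
gripper_force: 60.3
```

```bash
python3 st.py
python3 - <<'E'
from h import *
k=optics.get_calibration('wrist');im=optics.get_image('wrist');cv2.imwrite('pics/w7.png',im[...,::-1])
st=manip.get_state()
for s in finder.silhouettes('rod_grip','wrist')[:1]:
    print(fit('wrist','rod',s['region'],.538,.012,.060,k,[np.radians(-72)]))
E
```

```text
38.1 [0.5383 0.0118 0.1375] yaw -162.64 F [-1.5 -0.2  8.1] M [ 0.24  0.26 -0.1 ] [-0.11  0.3   1.74  0.    1.1   1.16]
(np.float64(539.7472965822956), np.float64(11.490571734967787), np.float64(-72.66624417622542), np.float64(0.03273729979991913))
```

View pics/w7.png

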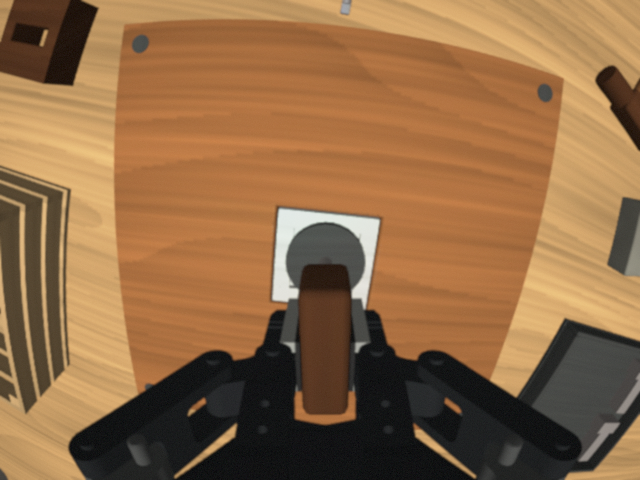

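Request:
servo_tool([
  [0, 0, 0, 0, 0, 0, 1],
  [0, 0, -0.2, 0, 0, 0, 1],
  [0, 0, -0.4, 0, 0, 0, 1],
  [0, 0, -0.5, 0, 0, 0, 1],
  [0, 0, -0.5, 0, 0, 0, 1],
], squeeze=100)

```text
clock: 38.7
position: [0.536, 0.0118, 0.1501]
ee_rot: [-0.001, 0.989, 0.15, -0.002]
contact_force: [1.5, 0.2, -16.1]
width: 0.0165
gripper_force: 97.6
```

Request:
servo_tool([
  [0, 0, -0.8, 0, 0, 0, 1],
  [0, 0, -0.8, 0, 0, 0, 1],
  [0, 0, -0.8, 0, 0, 0, 1],
  [0, 0, -0.8, 0, 0, 0, 1],
  [0, 0, -0.8, 0, 0, 0, 1],
])

```text
clock: 39.2
position: [0.5383, 0.0117, 0.1944]
ee_rot: [0.0, 0.989, 0.15, 0.001]
contact_force: [0.5, 0.7, -8.7]
width: 0.0164
gripper_force: 99.2
```

Request:
servo_tool([
  [0, 0, -0.8, 0, 0, 0, 1],
  [0, 0, -0.8, 0, 0, 0, 1],
  [0, 0, -0.8, 0, 0, 0, 1],
  [0, 0, -0.8, 0, 0, 0, 1],
  [0, 0, 0, 0, 0, 0, 1],
])

```text
clock: 39.7
position: [0.5385, 0.0116, 0.2258]
ee_rot: [0.0, 0.989, 0.15, 0.001]
contact_force: [-0.2, 0.5, -7.0]
width: 0.0167
gripper_force: 99.5
```

```bash
python3 st.py
python3 - <<'E'
from h import *
optics.get_image('scene')
r=finder.tip_of('plug_top','scene')[:1];print(r)
for c in ['scene']:
    im=optics.get_image(c);cv2.imwrite('pics/s8.png',im[150:350,100:560,::-1])
E
```

```text
39.7 [0.5385 0.0116 0.2258] yaw -162.79 F [-0.2  0.5 -7. ] M [-0.03 -0.09 -0.04] [-0.11  0.23  1.61  0.    1.3   1.16]
[{'at': [341.2, 234.3], 'p': 0.68}]
```

View pics/s8.png

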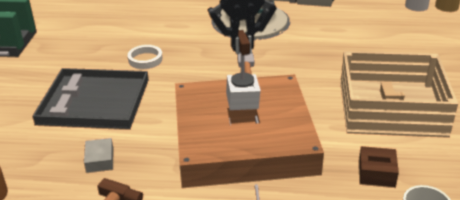

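Request:
servo_tool([
  [-0.6, 0.8, 0, 0, 0, 0, 1],
  [-1.2, 1.7, 0, 0, 0, 0, 1],
  [-1.7, 2.4, 0, 0, 0, 0, 1],
  [-1.7, 2.4, 0, 0, 0, 0, 1],
  [-1.7, 2.4, 0, 0, 0, 0, 1],
])

```text
clock: 40.35
position: [0.4993, -0.1028, 0.2238]
ee_rot: [0.0, 0.989, 0.15, -0.001]
contact_force: [0.4, -0.5, -7.0]
width: 0.0173
gripper_force: 99.2
```

Request:
servo_tool([
  [-1.7, 2.4, 0, 0, 0, 0, 1],
  [-1.7, 2.4, 0, 0, 0, 0, 1],
  [-1.7, 2.4, 0, 0, 0, 0, 1],
  [-1.7, 2.4, 0, 0, 0, 0, 1],
  [-1.7, 2.4, 0, 0, 0, 0, 1],
])

```text
clock: 40.85
position: [0.4533, -0.2426, 0.2239]
ee_rot: [-0.0, 0.989, 0.15, -0.001]
contact_force: [0.7, -0.5, -7.1]
width: 0.0167
gripper_force: 99.2
```

Request:
servo_tool([
  [-1.7, 2.4, 0, 0, 0, 0, 1],
  [-1.4, 1.9, 0, 0, 0, 0, 1],
  [-1, 1.4, 0, 0, 0, 0, 1],
  [-0.5, 0.6, 0, 0, 0, 0, 1],
  [0, 0, 0, 0, 0, 0, 1],
])

```text
clock: 41.35
position: [0.4285, -0.3158, 0.2238]
ee_rot: [-0.0, 0.989, 0.149, -0.0]
contact_force: [0.9, 1.0, -7.4]
width: 0.0167
gripper_force: 99.3
```

```bash
python3 st.py
python3 - <<'E'
from h import *
st=manip.get_state();k=optics.get_calibration('wrist');im=optics.get_image('wrist');cv2.imwrite('pics/w9.png',im[...,::-1])
for s in finder.silhouettes('dog0_mid','wrist')[:3]:
    q=s['box'];print('dog',s['p'],q,at_z('wrist',q[:2],.02,k).round(3))
p=st['position']; print('plug bottom px',proj('wrist',[p[0],p[1],.005],k))
E
```

```text
41.35 [ 0.4285 -0.3158  0.2238] yaw -162.89 F [ 0.9  1.  -7.4] M [0.07 0.02 0.03] [-0.77  0.22  1.62 -0.    1.3   0.51]
dog 0.95 [433.4, 200.4, 54.5, 80.8] [ 0.471 -0.412  0.02 ]
plug bottom px [323.94493147 208.80706322]
```

View pics/w9.png

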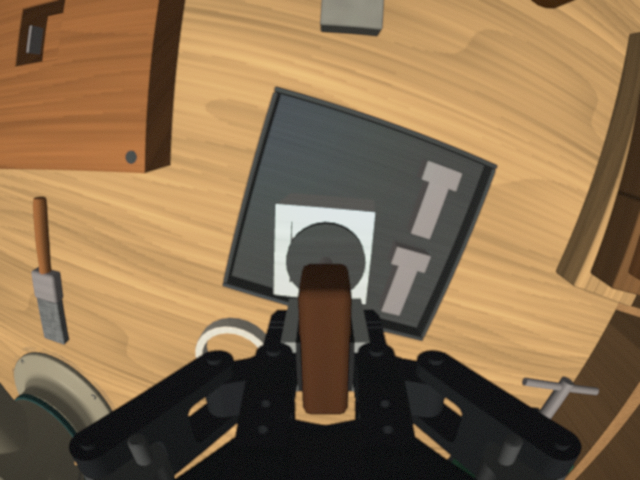

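Request:
servo_tool([
  [0, 0, 1, 0, 0, 0, 1],
  [0, 0, 1.5, 0, 0, 0, 1],
  [0, 0, 1.5, 0, 0, 0, 1],
  [0, 0, 1.5, 0, 0, 0, 1],
  [0, 0, 1, 0, 0, 0, 1],
])

```text
clock: 41.95
position: [0.429, -0.3133, 0.1576]
ee_rot: [-0.001, 0.989, 0.15, -0.001]
contact_force: [-0.6, 0.5, -6.7]
width: 0.017
gripper_force: 99.2
```

Request:
servo_tool([
  [0, 0, 1, 0, 0, 0, 1],
  [0, 0, 0.7, 0, 0, 0, 1],
  [0, 0, 0.4, 0, 0, 0, 1],
  [0, 0, 0.2, 0, 0, 0, 1],
  [0, 0, 0, 0, 0, 0, 1],
])

```text
clock: 42.45
position: [0.4295, -0.315, 0.1363]
ee_rot: [0.0, 0.989, 0.15, 0.0]
contact_force: [0.3, 0.1, -6.6]
width: 0.0168
gripper_force: 99.1
```

Request:
servo_tool([
  [0, 0, 0.1, 0, 0, 0, 1],
  [0, 0, 0.1, 0, 0, 0, 1],
  [0, 0, 0.1, 0, 0, 0, 1],
  [0, 0, 0, 0, 0, 0, 1],
  [0, 0, 0, 0, 0, 0, 1],
])

```text
clock: 42.95
position: [0.4295, -0.315, 0.1334]
ee_rot: [0.0, 0.989, 0.15, 0.0]
contact_force: [0.6, 0.3, -6.1]
width: 0.017
gripper_force: 99.2
```

Request:
servo_tool([
  [0, 0, 0.1, 0, 0, 0, 1],
  [0, 0, 0.1, 0, 0, 0, 1],
  [0, 0, 0.1, 0, 0, 0, 1],
  [0, 0, 0, 0, 0, 0, 1],
  [0, 0, 0, 0, 0, 0, 1],
])

```text
clock: 43.45
position: [0.4297, -0.3151, 0.1308]
ee_rot: [0.0, 0.989, 0.15, 0.0]
contact_force: [0.2, 0.2, -1.8]
width: 0.0165
gripper_force: 99.8
```

Request:
servo_tool([
  [0, 0, 0.1, 0, 0, 0, 1],
  [0, 0, 0.05, 0, 0, 0, 1],
  [0, 0, 0, 0, 0, 0, 1],
  [0, 0, 0, 0, 0, 0, 1],
  [0, 0, 0, 0, 0, 0, 1],
])

```text
clock: 43.95
position: [0.4294, -0.3149, 0.1288]
ee_rot: [-0.0, 0.989, 0.15, 0.0]
contact_force: [-0.7, 0.6, -1.8]
width: 0.0166
gripper_force: 99.8
```

Request:
servo_tool([
  [0, 0, 0.05, 0, 0, 0, 1],
  [0, 0, 0.05, 0, 0, 0, 1],
  [0, 0, 0, 0, 0, 0, 1],
  [0, 0, 0, 0, 0, 0, 1],
  [0, 0, 0, 0, 0, 0, 1],
])

```text
clock: 44.45
position: [0.4294, -0.3149, 0.1277]
ee_rot: [-0.0, 0.989, 0.15, 0.0]
contact_force: [0.4, 0.2, -1.3]
width: 0.0167
gripper_force: 100.2
```

```bash
python3 st.py
```

```text
44.45 [ 0.4294 -0.3149  0.1277] yaw -162.79 F [ 0.4  0.2 -1.3] M [-0.02  0.01 -0.  ] [-0.76  0.3   1.77  0.    1.07  0.51]
```

Request:
servo_tool([
  [0, 0, 0.05, 0, 0, 0, 1],
  [0, 0, 0.03, 0, 0, 0, 1],
  [0, 0, 0, 0, 0, 0, 1],
  [0, 0, 0, 0, 0, 0, 1],
  [0, 0, 0, 0, 0, 0, 1],
], squeeze=40)

```text
clock: 44.95
position: [0.4295, -0.315, 0.1276]
ee_rot: [0.0, 0.989, 0.15, 0.0]
contact_force: [-1.4, 0.9, 5.1]
width: 0.017
gripper_force: 101.1
```

Request:
servo_tool([
  [0, 0, 0, 0, 0, 0, 0.2],
  [0, 0, 0, 0, 0, 0, -0.2],
  [0, 0, 0, 0, 0, 0, -0.4],
  [0, 0, 0, 0, 0, 0, -0.4],
  [0, 0, 0, 0, 0, 0, -0.4],
])

```text
clock: 45.45
position: [0.4294, -0.3149, 0.1268]
ee_rot: [-0.0, 0.989, 0.15, -0.0]
contact_force: [0.2, -0.3, -0.5]
width: 0.0598
gripper_force: 0.0
```

Request:
servo_tool([
  [0, 0, -1, 0, 0, 0, -0.4],
  [0, 0, -2, 0, 0, 0, -0.4],
  [0, 0, -3, 0, 0, 0, -0.4],
  [0, 0, -3, 0, 0, 0, -0.4],
  [0, 0, -3, 0, 0, 0, -0.4],
])

```text
clock: 45.95
position: [0.4294, -0.3149, 0.2489]
ee_rot: [0.0, 0.989, 0.15, 0.0]
contact_force: [0.3, -0.1, 0.8]
width: 0.0601
gripper_force: 0.0
```

```bash
python3 st.py
python3 - <<'E'
from h import *
k=optics.get_calibration('wrist');im=optics.get_image('wrist')
for s in finder.silhouettes('rod_grip','wrist')[:1]:
    print(s['p'],fit('wrist','rod',s['region'],.4294,-.315,.0505,k,[np.radians(-73)]))
for s in finder.silhouettes('plug_top','wrist')[:1]: print('plug',s['p'],fit('wrist','plug',s['region'],.4294,-.315,.050,k,[np.radians(11)]))
a=optics.get_image('scene')[150:400,100:560,::-1];b=optics.get_image('side')[100:450,180:450,::-1]
cv2.imwrite('pics/f.png',np.hstack([cv2.copyMakeBorder(a,0,100,0,0,0),b]))
E
```

```text
45.95 [ 0.4294 -0.3149  0.2489] yaw -162.79 F [ 0.3 -0.1  0.8] M [-0.   -0.08 -0.02] [-0.76  0.21  1.58  0.    1.36  0.51]
0.81 (np.float64(431.3167950713936), np.float64(-315.79376480625626), np.float64(-71.53718717775865), np.float64(0.035194844007492065))
plug 0.81 (np.float64(436.1557113524924), np.float64(-313.96297788982156), np.float64(12.851838594757764), np.float64(1.0869734287261963))
```

View pics/f.png

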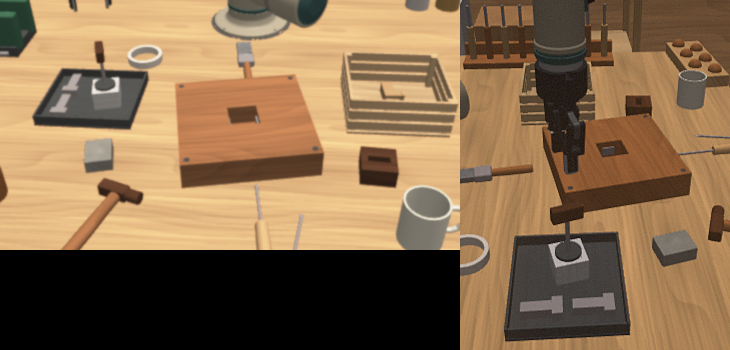

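The pictures show the plug standing upright in the tray with the rod in it. Both dogs are in the tray, both offcuts are in the crate, and the arm is clear.

```bash
python3 -c "
from rig import manip
print(manip.sign_off())"
```

```text
the job is handed in; nothing more can be done
None
```

I handed the job in: both offcuts are in the crate and both bench dogs in the tray, and the plug was drawn out and stands upright in the tray with the rod still screwed in; sign-off gave no verdict.

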